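# Stack a pick-up order of pastry cartons from the chilled pan and the counter

## Robot

A 6-joint arm with a two-finger parallel gripper is mounted at the origin on the work surface. World frame = base frame: x ahead of the robot, y to its left, z up, the work surface at z = 0. Lengths are in mm, angles in degrees, forces in N, time in s.
With the tool pointing down it reaches from about 300 to 850 mm from the base axis. Payload 4.2 kg.
Tool frame: the origin (TCP) lies on the centre line of the jaws, within the pads' length; the fingertips stand 14 mm ahead of it and the grasp point (between the pads) lies 5 mm behind it; z points along the fingers, y is the line along which they close (so a half turn about z gives the same grasp; the last joint's range is limited). The gripper opens to 91 mm and grips with 3 to 60 N. Pads are 32 mm wide; open, the fingers measure 118 mm over their backs; the gripper's body (76 mm by 178 mm) begins 60 mm behind the grasp point.
Start: joints at [-77.177, 18.312, 89.639, -0, 72.044, -1.146], TCP at [138.802, -558.01, 227.976] pointing down, gripper open.
Joint ranges: [-177.97, 177.97], [-48.28, 115.42], [12.27, 149.76], [-77.06, 257.06], [2.81, 150.46], [-146.56, 146.56]. Speed limits (degrees/s): [147.25, 147.25, 180, 180, 180, 180].

## Interface

Orientations are given as [roll, pitch, yaw] about the fixed x, y, z axes, in that order (R = Rz(yaw) Ry(pitch) Rx(roll)).
In Python, from workcell import * gives the robot as it stands. The module is installed in compiled form; this text tells all that it offers.
- The arm moves only by the shell command python3 -m crank 'ROWS' [FORCE]. ROWS is JSON, a list of rows, each an object of numbers: "grip": the finger opening in m, from 0 to 0.0912; "x", "y", "z": the shift along the tool's x, y, z in m; "yaw": the turn about the tool's z in rad. In form: [{"grip": .., "x": .., "y": .., "z": .., "yaw": ..}, ...]. A call has exactly 5 rows; each row is the pose to reach, as a shift and turn from the pose commanded when the call began, along the tool's axes at that moment; what a row does not reach only later rows make up. A row lasts 1/12 s, in which the tool goes at most 41.7 mm and 7.16 degrees, less where a joint would pass 70% of its speed; a pose out of reach is approached as far as the arm can. A call with a gripper value outside its range is refused whole. The fingers move at their own pace and stop on an object; FORCE is the grip in N (left out, the last holds). Time passes only in rows, so rows that repeat a pose let the fingers close, or fill a call up. It gives the time, the measured TCP pose, the force, the opening and the grip force at its end, in the units of the state.
- state(): the state, without advancing time (a new reading comes with each control period).
- grab_frame(name): name is "side" or "top" or "wrist"; returns the picture (400x640x3 uint8, red, green, blue); there is no depth.
- camera_model(name): a dict with "intrinsics" (3x3 intrinsics, pixels), "distortion" ([k1, k2, p1, p2, k3] as OpenCV has them; the pictures are not rectified), "R" (3x3) and "t" (3): a world point X has camera coordinates R X + t. Camera axes: x right, y down, z forward; pixel columns grow to the right and rows downward; lengths in mm; the calibration is good to about 2 mm. A picture is of the moment at which its call begins: read the wrist's pose just before it. camera_model takes no time and is no camera call; for the wrist camera it gives the pose at the moment of the call.
- job_done(): hands the job in; it is judged then, once.
The state is a dict: "time_s": time; "qpos": joint angles; "qvel": joint speeds; "effort": joint torques, N m; "ee_pos": TCP position; "ee_rot": TCP orientation; "force": force on the tool from outside, world axes, zero at the start; "torque": the same for the moment, N m; "gripper_width": finger opening in mm; "gripper_force": force on a finger pad.
Only numpy, scipy, OpenCV 4.12 (cv2) and the standard library are available. Lean on these libraries where they do the work, as an engineer would, in place of code of your own. Each camera call takes 0.05 s, during which the arm holds its last target. There are 200 camera calls.

## Task

Make up the pick-up order: lift the lid off the steel pan by its knob and lay it flat on the bare counter, clear of the pan, then stack every pastry carton, those in the pan and those standing on the counter, in one straight, square column in the middle of the aluminium tray, lengthwise on it with edges parallel to the tray's, lids up, all large cartons below the small ones. When the pan is empty put its lid back on so that it sits flat and fully home, and leave the jam jars, the mug and the sugar shaker where they are.

Things in the scene. Friction and masses are not known exactly. Their poses are not given: they have to be found in the camera images.
- pan: stainless-steel gastronorm pan, fixed to the counter, walls 2 mm, 65 mm high, floor 3 mm thick, inside 138 mm (its x) by 241 mm (its y), outside over the flange 162 by 265 mm. Its place and the tray's are to the left and right of the robot, and swap from start to start. Origin at the centre of its underside, z up.
- pan_mouth (a point): centre of the pan's open mouth, in the plane of its rim, 65 mm above the counter; axes as the pan's.
- lid: the pan's loose steel lid, 162 mm (its x) by 265 mm (its y), 3 mm plate, 320 g; a lip 8 mm deep under it drops into the mouth with 5 mm play each side (128 by 231 mm, none at the corners). Starts home on the pan, axes parallel. Origin: its centre, at the lip's lower edge, so 57 mm above the counter when home, 0 when it lies on the counter. z up.
- lid_knob (a point): centre of the lid's black knob, 36 mm above the lid's origin: an oblong block 24 mm (lid's x) by 44 mm (lid's y) by 22 mm high, on a thin stem; its underside is 14 mm above the top of the plate. Grip it across the 24 mm.
- tray: aluminium pick-up tray, fixed to the counter, 170 mm (its x, its long way) by 130 mm (its y), floor 4 mm thick, rim 10 mm high and 5 mm wide all round. Origin at the centre of its underside, z up.
- tray_middle (a point): middle of the tray's floor (its top face), 4 mm above the counter; axes as the tray's.
- large1: closed kraft-cardboard pastry carton, large size: 100 mm (its x) by 64 mm (its y) by 40 mm high, 160 to 300 g; origin at the centre of its underside, z up through its lid. Starts inside the covered pan, on its floor, its length across the pan. Always there.
- small1: closed kraft-cardboard pastry carton, small size: 76 mm (its x) by 52 mm (its y) by 34 mm high, 100 to 180 g; origin at the centre of its underside, z up through its lid. Starts inside the covered pan, on its floor, its length across the pan. Absent in some starts (its reading is then None).
- large2: closed kraft-cardboard pastry carton, large size: 100 mm (its x) by 64 mm (its y) by 40 mm high, 160 to 300 g; origin at the centre of its underside, z up through its lid. Starts on the bare counter. Absent in some starts (its reading is then None).
- large3: closed kraft-cardboard pastry carton, large size: 100 mm (its x) by 64 mm (its y) by 40 mm high, 160 to 300 g; origin at the centre of its underside, z up through its lid. Starts on the bare counter. Absent in some starts (its reading is then None).
- small2: closed kraft-cardboard pastry carton, small size: 76 mm (its x) by 52 mm (its y) by 34 mm high, 100 to 180 g; origin at the centre of its underside, z up through its lid. Starts on the bare counter. Absent in some starts (its reading is then None).
- small3: closed kraft-cardboard pastry carton, small size: 76 mm (its x) by 52 mm (its y) by 34 mm high, 100 to 180 g; origin at the centre of its underside, z up through its lid. Starts on the bare counter. Absent in some starts (its reading is then None).
- jam1: full jam jar, 64 mm across, 72 mm high, origin at the centre of its underside; standing among the cartons; not part of the order.
- jam2: another such jam jar, at the right of the cartons; not part of the order.
- mug: white mug, 76 mm across, 85 mm high, handle at its y; origin at the centre of its underside; not part of the order.
- shaker: glass sugar shaker, 60 mm across, 110 mm high, at the left end; origin at the centre of its underside; not part of the order.

How it is judged (in metres and radians):
On the way:
1. the lid has been taken off the pan and lies flat on the counter, clear of the pan, let go (height (world z) of lid below 0.008 m and angle between lid's own z axis and vertical below 0.06 rad and horizontal distance between lid and pan above 0.15 m and linear speed of lid below 0.03 m/s and contact force between the fingers and lid below 0.2 N), for 0.2 s.
At the end, for the whole second after the job is handed in: Every carton lid up in one column, centres within 25 mm of the tray's middle and 14 mm of one another from above, edges within 0.14 rad of the tray's, each small one above all large ones; lid on the pan, lip 5 mm or more below the rim, level to 0.04 rad, centred to 12 mm; all at rest (horizontal distance between each of large1, large2, large3, small1, small2, small3 and tray_middle below 0.025 m and angle between the x axis of each of large1, large2, large3, small1, small2, small3 and the x axis of tray, either way round below 0.14 rad and angle between each of large1, large2, large3, small1, small2, small3's own z axis and vertical below 0.08 rad and linear speed of each of large1, large2, large3, small1, small2, small3, lid below 0.03 m/s and horizontal distance between each of large2, large3, small1, small2, small3 and large1 below 0.014 m and horizontal distance between each of large3, small1, small2, small3 and large2 below 0.014 m and horizontal distance between each of small1, small2, small3 and large3 below 0.014 m and horizontal distance between each of small2, small3 and small1 below 0.014 m and horizontal distance between small3 and small2 below 0.014 m and z of each of small1, small2, small3 in the frame of large1 above 0.015 m and z of each of small1, small2, small3 in the frame of large2 above 0.015 m and z of each of small1, small2, small3 in the frame of large3 above 0.015 m and z of lid in the frame of pan_mouth below -0.005 m and horizontal distance between lid and pan below 0.012 m and angle between lid's own z axis and vertical below 0.04 rad); the robot touches nothing.
It fails at once if a bystander (jam jar, mug or sugar shaker) is moved more than 50 mm or knocked over (distance of any of jam1, jam2, mug, shaker from where it was at the start of the episode above 0.05 m or angle between any of jam1, jam2, mug, shaker's own z axis and vertical above 0.5 rad).
Of small1, large2, large3, small2, small3 only 3 to 5 are there at a start; the rules pass over those that are not, and their reading is None.
At some moment in a run one of lid may be knocked a few centimetres aside while the robot is not near it.
Once in a run the grip may slacken for a moment while it holds something.
It also fails if it takes over 210 s, if anything falls off the work surface, if the arm or the gripper's body presses on something with over 40 N, if the wrist force passes 120 N, or if a joint passes its speed limit or range.

## Working session

There is one attempt and no reset: what is moved stays moved. The work goes in short steps, Python scripts to look and compute and a shell command to move; the robot and the scene stay as the last step left them, time stands still between calls to the robot, and variables do not carry over. Pictures are saved under pics/ and viewed, at most 15 in all, crops included, and the job is handed in when it is done.

```bash
mkdir -p pics
python3 - <<'E'
from workcell import *
import cv2,json
s=state();print(s)
for n in("side","top","wrist"):
    m=camera_model(n);print(n,m)
    cv2.imwrite(f"pics/{n}0.png",grab_frame(n)[:,:,::-1])
E
```

```text
{'time_s': 0.0, 'qpos': array([-7.71773446e+01,  1.83536227e+01,  8.97043037e+01, -7.04517249e-04,
        7.20440966e+01, -1.14767345e+00]), 'qvel': array([ 0.08251233,  0.00267968, -0.05578315, -0.00032629, -0.21600157,
        0.0149817 ]), 'effort': array([-3.02999601e-03, -4.12468672e+01, -2.31975496e+01,  7.24301208e-02,
        4.56100318e-02, -1.32936766e-04]), 'ee_pos': array([ 138.69343302, -557.54583388,  227.11463793]), 'ee_rot': array([-1.79897984e+02, -1.37377140e-03,  1.39705454e+01]), 'force': array([ 0.15529778,  0.04058067, -0.83758279]), 'torque': array([-0.00548494,  0.01651779,  0.00656076]), 'gripper_force': 0.0, 'gripper_width': 91.16138789187333}
side {'intrinsics': array([[373.55067724,   0.        , 320.30616437],
       [  0.        , 373.55067724, 196.39319805],
       [  0.        ,   0.        ,   1.        ]]), 'distortion': array([-0.034472,  0.      ,  0.      ,  0.      ,  0.      ]), 'R': array([[ 0.99312827, -0.11649721, -0.01116402],
       [-0.08330328, -0.6366883 , -0.76660849],
       [ 0.08219975,  0.76227056, -0.64201775]]), 't': array([-539.
[... 287 characters left out ...]
,  0.        ]), 'R': array([[-0.00793156, -0.99972797,  0.02193352],
       [-0.99680821,  0.00616211, -0.07959537],
       [ 0.07943856, -0.02249483, -0.99658592]]), 't': array([  56.02542379,  556.44496886, 1176.80910561])}
wrist {'intrinsics': array([[332.17791458,   0.        , 326.41969287],
       [  0.        , 332.17791458, 195.51853614],
       [  0.        ,   0.        ,   1.        ]]), 'distortion': array([-0.06871069,  0.        ,  0.        ,  0.        ,  0.        ]), 'R': array([[ 0.24132679, -0.97044241, -0.00170694],
       [-0.93418719, -0.23278653,  0.27037885],
       [-0.26278446, -0.06365506, -0.96275249]]), 't': array([-573.91150934,  -30.14421597,  390.85957858])}
```

View pics/top0.png

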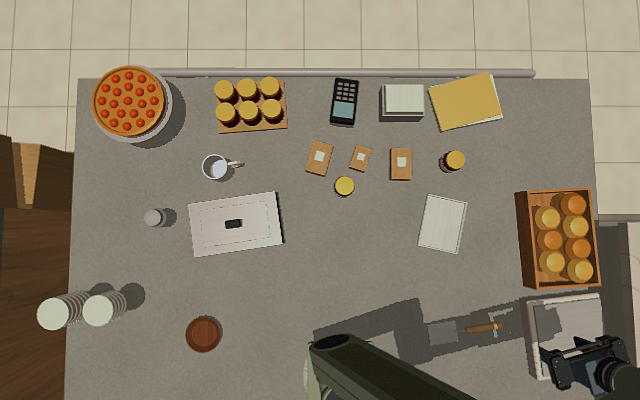

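View pics/side0.png

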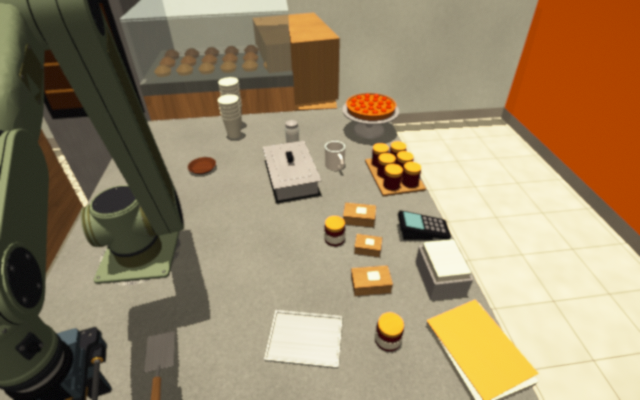

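The top view shows the lidded pan at (235,224) with its knob at (233,224) and the tray at (442,223). The cartons are at (320,158), (360,158) and (401,164). The jars are at (344,186) and (455,160), the mug at (217,167) and the shaker at (154,217). The side view agrees: cartons at (360,214), (369,244) and (372,280), knob at (291,157) and tray at (304,338).

```bash
cat > h.py <<'E'
from workcell import *
import numpy as np, cv2, sys
def snap(n,save=None):
    m=camera_model(n); im=grab_frame(n)
    if save: cv2.imwrite(f"pics/{save}.png",im[:,:,::-1])
    return im,m
def dirs(m,px):
    p=cv2.undistortPoints(np.float64(px).reshape(-1,1,2),m["intrinsics"],m["distortion"]).reshape(-1,2)
    return np.c_[p,np.ones(len(p))]@m["R"], -m["R"].T@m["t"]
def onz(m,px,z):
    d,c=dirs(m,px); return c+d*((z-c[2])/d[:,2])[:,None]
def tri(*mp):   # (model,pixel),... -> point, residual
    A=np.zeros((3,3));b=np.zeros(3);L=[]
    for m,p in mp:
        d,c=dirs(m,[p]);d=d[0]/np.linalg.norm(d[0]);P=np.eye(3)-np.outer(d,d);A+=P;b+=P@c;L.append((P,c))
    X=np.linalg.solve(A,b);return X,max(np.linalg.norm(P@(X-c)) for P,c in L)
def mask(im,lo,hi,roi=None):
    k=cv2.inRange(cv2.cvtColor(im,cv2.COLOR_RGB2HSV),np.array(lo),np.array(hi))
    if roi: x0,y0,x1,y1=roi; q=np.zeros_like(k);q[y0:y1,x0:x1]=k[y0:y1,x0:x1];k=q
    return k
def blobs(k,amin=15):
    cs,_=cv2.findContours(k,cv2.RETR_EXTERNAL,cv2.CHAIN_APPROX_NONE)
    return sorted([c for c in cs if cv2.contourArea(c)>amin],key=lambda c:-cv2.contourArea(c))
def rect(pts):  # world points -> centre, sizes(long,short), angle of long side in deg (-90,90]
    (c,(w,h),a)=cv2.minAreaRect(np.float32(pts[:,:2]))
    if w<h: w,h,a=h,w,a+90
    return np.round(c,1),round(w,1),round(h,1),round((a+90)%180-90,1)
def go(x,y,z,yaw):  # print shift and turn from the present pose
    s=state();p=s["ee_pos"];w=np.radians(s["ee_rot"][2]);d=np.array([x,y,z])-p
    tx=np.array([np.cos(w),np.sin(w)]);ty=np.array([np.sin(w),-np.cos(w)])
    t=-(((yaw-s["ee_rot"][2])+90)%180-90)
    print("now",np.round(p,1),round(s["ee_rot"][2],2),"t",s["time_s"],"| x %.4f y %.4f z %.4f yaw %.4f"%(d[:2]@tx/1e3,d[:2]@ty/1e3,-d[2]/1e3,np.radians(t)),"rows %.1f"%max(np.linalg.norm(d)/41.7,abs(t)/7.16))
E
python3 - <<'E'
from h import *
for n,roi in(("top",(180,130,480,265)),("side",(255,120,410,370))):
    im,m=snap(n)
    print(n,"C",np.round(-m["R"].T@m["t"]))
    for nm,lo,hi,z in(("brown",(8,70,90),(25,255,255),40),("white",(0,0,165),(180,60,255),62),("dark",(0,0,0),(180,255,45),90)):
        for c in blobs(mask(im,lo,hi,roi)):
            M=cv2.moments(c);cc=(M["m10"]/M["m00"],M["m01"]/M["m00"])
            print(nm,np.round(cc,1),cv2.contourArea(c),rect(onz(m,c,z)), [np.round(onz(m,[cc],q)[0,:2]) for q in(0,40)])
m=camera_model("wrist");print("wrist C",-m["R"].T@m["t"],state()["ee_pos"])
E
```

```text
top C [ 462.   79. 1216.]
brown [318.8 157.4] 609.0 (array([675.1,  61.9]), 100.3, 64.9, -16.0) [array([682.,  62.]), array([675.,  62.])]
brown [401.  163.1] 603.5 (array([ 655.2, -196.5]), 98.7, 63.5, -1.3) [array([ 662., -206.]), array([ 656., -197.])]
brown [360.1 157.5] 372.0 (array([674.1, -67.9]), 75.6, 53.6, -19.0) [array([681., -73.]), array([674., -68.])]
brown [455.4 159.2] 258.0 (array([ 668. , -369.5]), 59.4, 57.9, -65.1) [array([ 675., -385.]), array([ 668., -370.])]
brown [345.7 180.9] 116.0 (array([595.1, -22.1]), 60.5, 40.1, 55.8) [array([605., -25.]), array([600., -21.])]
brown [228.3 130.8] 32.0 (array([759.8, 321.1]), 106.3, 6.4, 89.8) [array([771., 354.]), array([761., 345.])]
white [234.4 223.8] 4605.5 (array([470.1, 317.9]), 265.1, 161.9, -81.8) [array([470., 331.]), array([470., 323.])]
white [441.4 223.8] 1903.0 (array([ 465.4, -314.4]), 161.7, 123.2, -13.2) [array([ 465., -332.]), array([ 465., -318.])]
white [214.  166.1] 462.5 (array([645.8, 382.4]), 74.2, 73.0, 0.7) [array([655., 399.]), array([649., 388.])]
white [401.  161.4] 70.0 (array([ 657.3, -191.4
[... 1626 characters left out ...]
5, -7.6) [array([868., 690.]), array([849., 619.])]
dark [386.9 177.5] 153.0 (array([786.6, 192. ]), 190.0, 51.7, -86.0) [array([822., 266.]), array([804., 215.])]
dark [403.9 228. ] 134.0 (array([774.7, -73.9]), 109.4, 25.2, 78.1) [array([808.,   1.]), array([792., -37.])]
dark [295.9 197.3] 53.5 (array([476.6,  90.7]), 144.2, 57.0, -11.6) [array([481., 196.]), array([480., 148.])]
dark [406.1 179.3] 51.0 (array([842.6, 134.9]), 63.7, 19.5, 73.6) [array([889., 246.]), array([868., 195.])]
dark [289.5 157. ] 26.5 (array([470.9, 314.2]), 53.5, 14.7, -85.0) [array([472., 448.]), array([471., 389.])]
wrist C [ 213.07445357 -539.1810307   383.83231782] [ 138.7285397  -557.80648691  227.56917249]
```

Run:
```python
import cv2
a=cv2.imread("pics/top0.png")[135:265,180:480]
cv2.imwrite("pics/c1.png",cv2.resize(a,(780,338),interpolation=cv2.INTER_CUBIC))
```

```text
(no output)
```

View pics/c1.png

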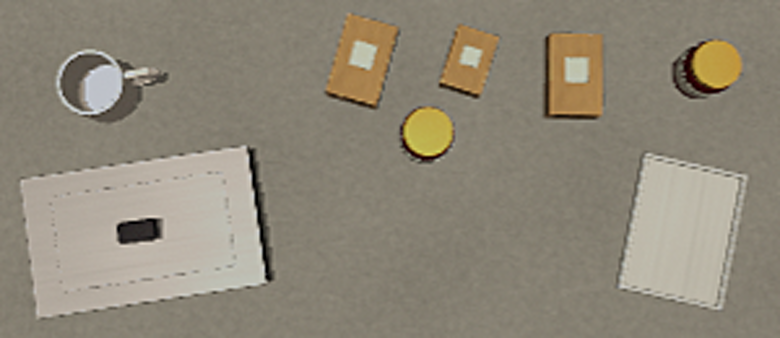

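The crop confirms three counter cartons (large, small, large, left to right). Every size matches the text: 100×65, 76×54, 99×64, and the lid 265×162. First move is to above the lid.

```bash
python3 -m crank '[{"grip":0.09,"x":0.036,"y":-0.02},{"grip":0.09,"x":0.072,"y":-0.04},{"grip":0.09,"x":0.108,"y":-0.06},{"grip":0.09,"x":0.144,"y":-0.08},{"grip":0.09,"x":0.18,"y":-0.1}]' 40
python3 -m crank '[{"grip":0.09,"x":0.036,"y":-0.02},{"grip":0.09,"x":0.072,"y":-0.04},{"grip":0.09,"x":0.108,"y":-0.06},{"grip":0.09,"x":0.144,"y":-0.08},{"grip":0.09,"x":0.18,"y":-0.1}]'
python3 -m crank '[{"grip":0.09,"x":0.012,"y":-0.038},{"grip":0.09,"x":0.024,"y":-0.076},{"grip":0.09,"x":0.036,"y":-0.114},{"grip":0.09,"x":0.048,"y":-0.152},{"grip":0.09,"x":0.06,"y":-0.19}]'
python3 -m crank '[{"grip":0.09,"x":0.012,"y":-0.038},{"grip":0.09,"x":0.024,"y":-0.076},{"grip":0.09,"x":0.036,"y":-0.114},{"grip":0.09,"x":0.048,"y":-0.152},{"grip":0.09,"x":0.06,"y":-0.19}]'
python3 -m crank '[{"grip":0.09,"x":0.012,"y":-0.038},{"grip":0.09,"x":0.024,"y":-0.076},{"grip":0.09,"x":0.036,"y":-0.114},{"grip":0.09,"x":0.048,"y":-0.152},{"grip":0.09,"x":0.053,"y":-0.188,"yaw":0.1}]'
python3 - <<'E'
from h import *
im,m=snap("wrist","w1"); go(470,318,228,8.2)
E
```

```text
now [ 138.8 -557.9  227.7] 13.97 t 0.3 | x 0.5328 y -0.7701 z -0.0003 yaw 0.1006 rows 22.5validation failed for argument at $[0]...
validation failed for argument at $[0]...
validation failed for argument at $[0]...
validation failed for argument at $[0]...
validation failed for argument at $[0]...
```

View pics/w1.png

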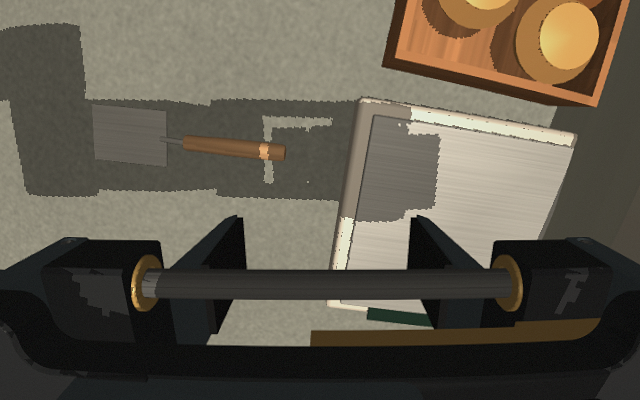

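The calls were refused, so the arm hasn't moved. The wrist view just shows the fingers near (240,215) and (410,215), with the spatula behind them. Every row probably needs all five keys.

```bash
python3 -m crank '[{"grip":0.09,"x":0.036,"y":-0.02,"z":0,"yaw":0},{"grip":0.09,"x":0.072,"y":-0.04,"z":0,"yaw":0},{"grip":0.09,"x":0.108,"y":-0.06,"z":0,"yaw":0},{"grip":0.09,"x":0.144,"y":-0.08,"z":0,"yaw":0},{"grip":0.09,"x":0.18,"y":-0.1,"z":0,"yaw":0}]' 40
python3 -m crank '[{"grip":0.09,"x":0.036,"y":-0.02,"z":0,"yaw":0},{"grip":0.09,"x":0.072,"y":-0.04,"z":0,"yaw":0},{"grip":0.09,"x":0.108,"y":-0.06,"z":0,"yaw":0},{"grip":0.09,"x":0.144,"y":-0.08,"z":0,"yaw":0},{"grip":0.09,"x":0.18,"y":-0.1,"z":0,"yaw":0}]'
```

```text
time_s: 0.72
ee_pos: [290.3, -416.1, 228.0]
ee_rot: [180.0, -0.0, 13.9]
force: [0.6, -0.5, -0.6]
gripper_width: 90.0
gripper_force: 0.0
time_s: 1.13
ee_pos: [441.0, -275.4, 228.2]
ee_rot: [180.0, -0.0, 14.0]
force: [0.4, -1.8, -0.0]
gripper_width: 89.8
gripper_force: 0.0
```

```bash
python3 -m crank '[{"grip":0.09,"x":0.012,"y":-0.038,"z":0,"yaw":0},{"grip":0.09,"x":0.024,"y":-0.076,"z":0,"yaw":0},{"grip":0.09,"x":0.036,"y":-0.114,"z":0,"yaw":0},{"grip":0.09,"x":0.048,"y":-0.152,"z":0,"yaw":0},{"grip":0.09,"x":0.06,"y":-0.19,"z":0,"yaw":0}]'
python3 -m crank '[{"grip":0.09,"x":0.012,"y":-0.038,"z":0,"yaw":0},{"grip":0.09,"x":0.024,"y":-0.076,"z":0,"yaw":0},{"grip":0.09,"x":0.036,"y":-0.114,"z":0,"yaw":0},{"grip":0.09,"x":0.048,"y":-0.152,"z":0,"yaw":0},{"grip":0.09,"x":0.06,"y":-0.19,"z":0,"yaw":0}]'
python3 -m crank '[{"grip":0.06,"x":0.012,"y":-0.038,"z":0,"yaw":0},{"grip":0.06,"x":0.024,"y":-0.076,"z":0,"yaw":0},{"grip":0.06,"x":0.036,"y":-0.114,"z":0,"yaw":0},{"grip":0.06,"x":0.048,"y":-0.152,"z":0,"yaw":0},{"grip":0.06,"x":0.053,"y":-0.188,"z":0,"yaw":0.1}]'
python3 - <<'E'
from h import *
im,m=snap("wrist","w2"); go(470,318,228,8.2)
E
```

```text
time_s: 1.55
ee_pos: [451.9, -76.3, 228.0]
ee_rot: [180.0, -0.0, 14.0]
force: [1.1, 0.0, -0.6]
gripper_width: 90.1
gripper_force: 0.0
time_s: 1.97
ee_pos: [464.3, 122.7, 228.1]
ee_rot: [180.0, -0.0, 14.0]
force: [0.6, -0.3, -0.7]
gripper_width: 89.7
gripper_force: 0.0
time_s: 2.38
ee_pos: [471.0, 318.5, 227.8]
ee_rot: [-180.0, -0.1, 8.2]
force: [0.8, 0.2, -0.4]
gripper_width: 61.0
gripper_force: 0.0
now [470.1 324.6 227.5] 7.95 t 2.4333 | x -0.0010 y 0.0065 z -0.0005 yaw -0.0044 rows 0.2
```

View pics/w2.png

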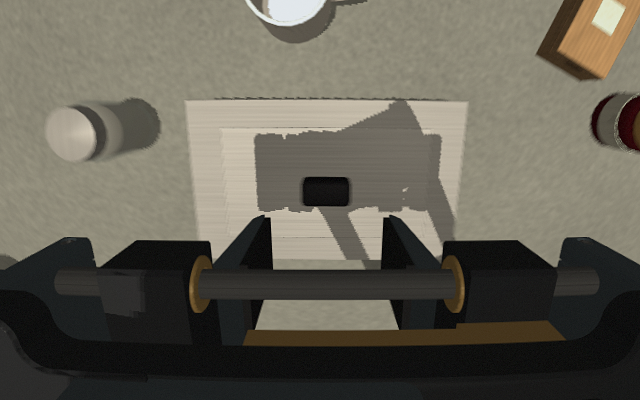

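The wrist view shows the knob at (326,191), between the finger lines and long along the closing direction. So I turn 90° (yaw 98°) and triangulate the knob from the two places.

```bash
cat >> h.py <<'E'
def dark(im,roi,v=38):
    c=blobs(mask(im,(0,0,0),(180,255,v),roi),60)[0]; r=cv2.minAreaRect(c); return r,c
E
python3 - <<'E'
from h import *
import pickle
im,m=snap("wrist");r,c=dark(im,(280,150,380,214));print(r);pickle.dump((m,r,c),open("k.pkl","wb"))
im2,m2=snap("top");c=blobs(mask(im2,(0,0,165),(180,60,255),(400,180,480,265)))[0];print("tray",rect(onz(m2,c,10)))
E
python3 -m crank '[{"grip":0.06,"x":0,"y":0,"z":0,"yaw":-0.12},{"grip":0.06,"x":0,"y":0,"z":0,"yaw":-0.24},{"grip":0.06,"x":0,"y":0,"z":0,"yaw":-0.36},{"grip":0.06,"x":0,"y":0,"z":0,"yaw":-0.48},{"grip":0.06,"x":0,"y":0,"z":0,"yaw":-0.6}]'
python3 -m crank '[{"grip":0.06,"x":0,"y":0,"z":0,"yaw":-0.12},{"grip":0.06,"x":0,"y":0,"z":0,"yaw":-0.24},{"grip":0.06,"x":0,"y":0,"z":0,"yaw":-0.36},{"grip":0.06,"x":0,"y":0,"z":0,"yaw":-0.48},{"grip":0.06,"x":0,"y":0,"z":0,"yaw":-0.6}]'
python3 -m crank '[{"grip":0.06,"x":0,"y":0,"z":0,"yaw":-0.12},{"grip":0.06,"x":0,"y":0,"z":0,"yaw":-0.24},{"grip":0.06,"x":0,"y":0,"z":0,"yaw":-0.36},{"grip":0.06,"x":0,"y":0,"z":0,"yaw":-0.37},{"grip":0.06,"x":0,"y":0,"z":0,"yaw":-0.37}]'
python3 - <<'E'
from h import *
import pickle
m1,r1,c1=pickle.load(open("k.pkl","rb"))
snap("wrist");im,m=snap("wrist","w3");r,c=dark(im,(270,110,390,214));print(r)
print(tri((m1,r1[0]),(m,r[0])))
for z in(93,104):print(z,rect(onz(m1,c1,z)),rect(onz(m,c,z)))
go(470,318,150,98.2)
E
```

```text
((335.5, 191.0), (28.0, 49.0), 90.0)
tray (array([ 466. , -331.5]), 169.6, 130.9, -13.0)
time_s: 2.95
ee_pos: [470.7, 314.4, 228.0]
ee_rot: [180.0, 0.0, 42.9]
force: [-0.8, -0.3, 0.3]
gripper_width: 59.8
gripper_force: 0.0
time_s: 3.37
ee_pos: [470.7, 314.3, 228.0]
ee_rot: [180.0, 0.0, 77.3]
force: [0.3, 0.2, 0.8]
gripper_width: 59.9
gripper_force: 0.0
time_s: 3.78
ee_pos: [470.8, 314.8, 228.0]
ee_rot: [-180.0, 0.0, 98.0]
force: [0.9, -0.1, 0.3]
gripper_width: 59.6
gripper_force: 0.0
((326.0, 187.0), (50.0, 26.0), 90.0)
(array([470.15255899, 317.5024966 ,  92.01962574]), np.float64(0.10256962412310854))
93 (array([470.2, 317.3]), 44.6, 26.3, -82.0) (array([470.1, 317.3]), 46.8, 23.8, -81.4)
104 (array([473.1, 317.9]), 42.9, 25.3, -82.0) (array([469.8, 320.1]), 45.0, 22.9, -81.4)
now [470.7 315.2 228. ] 98.03 t 3.8833 | x 0.0028 y -0.0003 z 0.0780 yaw -0.0029 rows 1.9
```

The knob measures (470.2, 317.4, 92), against 93 expected. The tray centre is (466, −331.5), long axis at −13°. Descend, grip and lift.

```bash
python3 -m crank '[{"grip":0.06,"x":0.0023,"y":0,"z":0.035,"yaw":0},{"grip":0.06,"x":0.0023,"y":0,"z":0.07,"yaw":0},{"grip":0.06,"x":0.0023,"y":0,"z":0.105,"yaw":0},{"grip":0.06,"x":0.0023,"y":0,"z":0.13,"yaw":0},{"grip":0.06,"x":0.0023,"y":0,"z":0.138,"yaw":0}]' 50
python3 -m crank '[{"grip":0.06,"x":0,"y":0,"z":0,"yaw":0},{"grip":0.02,"x":0,"y":0,"z":0,"yaw":0},{"grip":0.015,"x":0,"y":0,"z":0,"yaw":0},{"grip":0.015,"x":0,"y":0,"z":0,"yaw":0},{"grip":0.015,"x":0,"y":0,"z":0,"yaw":0}]' 50
python3 -m crank '[{"grip":0.015,"x":0,"y":0,"z":0,"yaw":0},{"grip":0.015,"x":0,"y":0,"z":-0.01,"yaw":0},{"grip":0.015,"x":0,"y":0,"z":-0.03,"yaw":0},{"grip":0.015,"x":0,"y":0,"z":-0.055,"yaw":0},{"grip":0.015,"x":0,"y":0,"z":-0.08,"yaw":0}]' 50
python3 - <<'E'
from h import *
go(445,-15,170,98.2)
E
```

```text
time_s: 4.3
ee_pos: [468.0, 316.4, 85.9]
ee_rot: [-179.6, 0.2, 98.1]
force: [-0.1, -0.3, -0.9]
gripper_width: 60.2
gripper_force: 0.0
time_s: 4.72
ee_pos: [471.2, 318.7, 91.5]
ee_rot: [179.8, -0.1, 98.2]
force: [0.7, -0.1, -0.3]
gripper_width: 36.3
gripper_force: 0.0
time_s: 5.13
ee_pos: [469.6, 317.8, 170.6]
ee_rot: [-179.9, 0.1, 98.2]
force: [0.8, -0.1, -2.8]
gripper_width: 23.7
gripper_force: 50.0
now [469.6 317.8 170.6] 98.19 t 5.1333 | x -0.3259 y -0.0718 z 0.0006 yaw -0.0001 rows 8.0
```

```bash
python3 -m crank '[{"grip":0.015,"x":-0.02,"y":-0.004,"z":0,"yaw":0},{"grip":0.015,"x":-0.055,"y":-0.012,"z":0,"yaw":0},{"grip":0.015,"x":-0.09,"y":-0.02,"z":0,"yaw":0},{"grip":0.015,"x":-0.126,"y":-0.028,"z":0,"yaw":0},{"grip":0.015,"x":-0.163,"y":-0.036,"z":0,"yaw":0}]' 50
python3 -m crank '[{"grip":0.015,"x":-0.037,"y":-0.008,"z":0,"yaw":0},{"grip":0.015,"x":-0.074,"y":-0.016,"z":0,"yaw":0},{"grip":0.015,"x":-0.11,"y":-0.024,"z":0,"yaw":0},{"grip":0.015,"x":-0.145,"y":-0.032,"z":0,"yaw":0},{"grip":0.015,"x":-0.163,"y":-0.036,"z":0,"yaw":0}]' 50
python3 - <<'E'
from h import *
s=state();print(s["force"],s["gripper_width"],s["gripper_force"])
for n in("top","wrist"):
    im,m=snap(n,n+"4")
go(445,-15,33,98.2)
E
```

```text
time_s: 5.55
ee_pos: [457.1, 150.4, 170.3]
ee_rot: [-180.0, 0.0, 98.3]
force: [1.4, 0.3, -4.0]
gripper_width: 23.9
gripper_force: 50.0
time_s: 5.97
ee_pos: [444.3, -17.9, 170.4]
ee_rot: [-180.0, 0.1, 98.1]
force: [0.7, 0.4, -2.9]
gripper_width: 23.6
gripper_force: 50.0
[ 0.70194779  0.43100695 -2.90403185] 23.62609856473894 49.99610424041748
now [444.8 -17.2 170.4] 97.95 t 6.0667 | x 0.0022 y 0.0005 z 0.1374 yaw -0.0044 rows 3.3
```

View pics/top4.png

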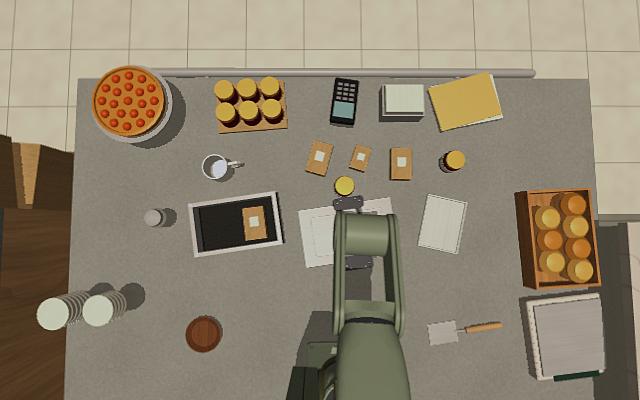

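The top view shows the lid held clear. The pan is open with one carton at (254,222) on its right side and nothing else visible inside. Lower the lid to the counter.

```bash
python3 -m crank '[{"grip":0.015,"x":0,"y":0,"z":0.035,"yaw":0},{"grip":0.015,"x":0,"y":0,"z":0.07,"yaw":0},{"grip":0.015,"x":0,"y":0,"z":0.1,"yaw":0},{"grip":0.015,"x":0,"y":0,"z":0.12,"yaw":0},{"grip":0.015,"x":0,"y":0,"z":0.125,"yaw":0}]' 50
python3 -m crank '[{"grip":0.015,"x":0,"y":0,"z":0.004,"yaw":0},{"grip":0.015,"x":0,"y":0,"z":0.008,"yaw":0},{"grip":0.015,"x":0,"y":0,"z":0.012,"yaw":0},{"grip":0.015,"x":0,"y":0,"z":0.012,"yaw":0},{"grip":0.015,"x":0,"y":0,"z":0.012,"yaw":0}]' 50
```

```text
time_s: 6.48
ee_pos: [443.1, -13.8, 42.3]
ee_rot: [-179.6, -0.1, 98.2]
force: [-0.2, 0.6, -3.4]
gripper_width: 23.3
gripper_force: 50.0
time_s: 6.9
ee_pos: [445.4, -14.2, 39.0]
ee_rot: [179.9, 0.0, 98.2]
force: [-14.2, 0.9, 47.4]
gripper_width: 23.6
gripper_force: 50.0
```

```bash
python3 -m crank '[{"grip":0.015,"x":0,"y":0,"z":-0.005,"yaw":0},{"grip":0.015,"x":0,"y":0,"z":-0.005,"yaw":0},{"grip":0.06,"x":0,"y":0,"z":-0.005,"yaw":0},{"grip":0.06,"x":0,"y":0,"z":-0.005,"yaw":0},{"grip":0.06,"x":0,"y":0,"z":-0.005,"yaw":0}]' 50
python3 -m crank '[{"grip":0.06,"x":0,"y":0,"z":0,"yaw":0},{"grip":0.06,"x":0,"y":0,"z":0,"yaw":0},{"grip":0.06,"x":0,"y":0,"z":-0.03,"yaw":0},{"grip":0.06,"x":0,"y":0,"z":-0.065,"yaw":0},{"grip":0.06,"x":0,"y":0,"z":-0.1,"yaw":0}]'
python3 - <<'E'
from h import *
a=[snap(n,n+"5") for n in("top","side")]
for n,(im,m) in zip(("top","side"),a):
    for c in blobs(mask(im,(8,70,90),(25,255,255),(180,130,480,265) if n=="top" else (255,120,410,310))):
        w=[round(v,1) for v in cv2.minAreaRect(c)[0]]
        print(n,w,cv2.contourArea(c),*[rect(onz(m,c,z)) for z in(34,40,43)])
    roi=(180,130,480,265) if n=="top" else (255,120,410,310)
    for c in blobs(mask(im,(10,8,170),(40,60,255),roi),20)+[]:
        if cv2.contourArea(c)<160: print(n,"label",np.round(cv2.minAreaRect(c)[0],1),cv2.contourArea(c))
go(480,250,200,98)
E
```

```text
time_s: 7.32
ee_pos: [446.0, -14.7, 38.0]
ee_rot: [180.0, 0.0, 98.2]
force: [-1.0, -0.0, -0.1]
gripper_width: 40.8
gripper_force: 0.0
time_s: 7.73
ee_pos: [444.7, -14.7, 138.3]
ee_rot: [-179.8, -0.0, 98.2]
force: [1.1, -0.4, 0.0]
gripper_width: 59.8
gripper_force: 0.0
top [253.7, 222.8] 652.5 (array([472.4, 264.7]), 100.5, 66.6, 6.8) (array([472.4, 263.7]), 100.0, 66.3, 6.8) (array([472.3, 263.3]), 99.7, 66.1, 6.8)
top [318.8, 157.6] 611.0 (array([675.7,  61.9]), 101.9, 65.3, -16.0) (array([674.6,  62. ]), 101.4, 64.9, -16.0) (array([674.1,  62.1]), 101.2, 64.8, -16.0)
top [401.0, 163.5] 603.5 (array([ 656.2, -197.9]), 99.2, 63.8, -1.3) (array([ 655.2, -196.5]), 98.7, 63.5, -1.3) (array([ 654.8, -195.8]), 98.5, 63.3, -1.3)
top [360.2, 157.6] 373.0 (array([675.1, -68.7]), 76.0, 53.9, -19.0) (array([674.1, -67.9]), 75.6, 53.6, -19.0) (array([673.5, -67.5]), 75.4, 53.5, -19.0)
top [455.4, 159.2] 259.0 (array([ 669. , -371.7]), 59.7, 58.2, -65.1) (array([ 668. , -369.5]), 59.4, 57.9, -65.1) (array([ 667.4, -368.3]), 59.2, 57.8, -65.1)
top [345.3, 181.3] 111.0 (array([600. , -20.7]), 60.7
[... 547 characters left out ...]
643.3,  35.9]), 166.7, 132.1, -7.4) (array([642.6,  32.7]), 166.1, 131.6, -7.4)
side [390.5, 158.0] 967.0 (array([857.3, 347.1]), 243.6, 146.5, 82.5) (array([854.3, 338.5]), 241.7, 145.4, 82.5) (array([852.8, 334.2]), 240.8, 144.8, 82.5)
side [367.7, 244.8] 559.0 (array([671.1, -83.2]), 85.8, 81.3, 71.9) (array([669.5, -88.5]), 85.1, 80.6, 71.9) (array([668.7, -91.2]), 84.8, 80.3, 71.9)
side [382.5, 181.0] 414.0 (array([804.9, 241.4]), 237.0, 104.0, -83.8) (array([802.3, 233.6]), 235.2, 103.2, -83.8) (array([801. , 229.7]), 234.3, 102.8, -83.8)
side label [402.5 140.5] 114.5
side label [361.  209.5] 33.0
now [449.3 -14.9 142.6] 98.19 t 7.8333 | x 0.2579 y 0.0681 z -0.0574 yaw 0.0033 rows 6.5
```

View pics/side5.png

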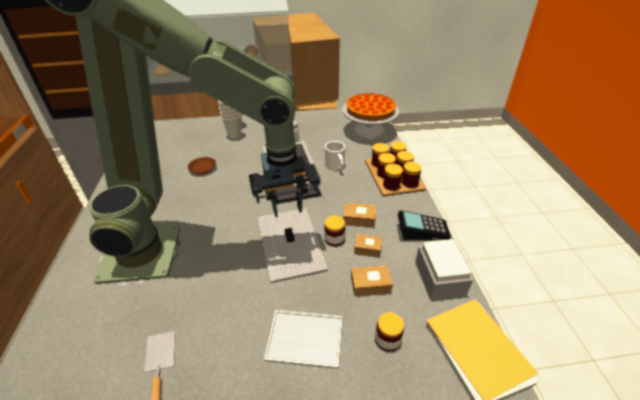

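The side view shows the lid flat on the counter, knob at (290,235), between the pan and tray. Next is the carton in the pan.

```bash
python3 -m crank '[{"grip":0.08,"x":0.02,"y":0.005,"z":-0.03,"yaw":0},{"grip":0.08,"x":0.045,"y":0.01,"z":-0.062,"yaw":0},{"grip":0.08,"x":0.08,"y":0.018,"z":-0.062,"yaw":0},{"grip":0.08,"x":0.115,"y":0.026,"z":-0.062,"yaw":0},{"grip":0.08,"x":0.15,"y":0.033,"z":-0.062,"yaw":0}]'
python3 -m crank '[{"grip":0.08,"x":0.03,"y":0.007,"z":0,"yaw":0.12},{"grip":0.08,"x":0.06,"y":0.014,"z":0,"yaw":0.24},{"grip":0.08,"x":0.09,"y":0.021,"z":0,"yaw":0.36},{"grip":0.08,"x":0.12,"y":0.033,"z":0,"yaw":0.48},{"grip":0.08,"x":0.121,"y":0.033,"z":0,"yaw":0.6}]'
python3 -m crank '[{"grip":0.08,"x":0,"y":0,"z":0,"yaw":0.12},{"grip":0.08,"x":0,"y":0,"z":0,"yaw":0.24},{"grip":0.08,"x":0,"y":0,"z":0,"yaw":0.36},{"grip":0.08,"x":0,"y":0,"z":0,"yaw":0.48},{"grip":0.08,"x":0,"y":0,"z":0,"yaw":0.6}]'
python3 - <<'E'
from h import *
import pickle
im,m=snap("wrist","w6");pickle.dump((im,m),open("p.pkl","wb"))
E
python3 -m crank '[{"grip":0.08,"x":0,"y":0,"z":0,"yaw":0.12},{"grip":0.08,"x":0,"y":0,"z":0,"yaw":0.24},{"grip":0.08,"x":0,"y":0,"z":0,"yaw":0.36},{"grip":0.08,"x":0,"y":0,"z":0,"yaw":0.39},{"grip":0.08,"x":0,"y":0,"z":0,"yaw":0.39}]'
python3 - <<'E'
from h import *
import pickle
snap("wrist")
for im,m in(pickle.load(open("p.pkl","rb")),snap("wrist","w7")):
    k=mask(im,(8,60,50),(25,255,255),(200,60,460,214))
    for c in blobs(k,500)[:2]: print([round(v) for v in cv2.boundingRect(c)],cv2.contourArea(c),rect(onz(m,c,43)))
go(472.3,263.5,200,6.8)
E
```

```text
time_s: 8.25
ee_pos: [456.8, 139.8, 199.7]
ee_rot: [180.0, 0.0, 98.1]
force: [0.1, 0.2, 0.5]
gripper_width: 80.1
gripper_force: 0.0
time_s: 8.67
ee_pos: [473.2, 267.8, 198.5]
ee_rot: [-180.0, -0.1, 63.7]
force: [0.3, -0.5, 0.3]
gripper_width: 79.9
gripper_force: 0.0
time_s: 9.08
ee_pos: [471.9, 262.8, 198.5]
ee_rot: [180.0, 0.1, 29.1]
force: [0.8, 0.0, -0.6]
gripper_width: 80.1
gripper_force: 0.0
time_s: 9.55
ee_pos: [472.0, 262.7, 198.9]
ee_rot: [180.0, 0.1, 7.2]
force: [-0.2, 0.1, 0.3]
gripper_width: 79.9
gripper_force: 0.0
[279, 120, 99, 94] 5715.5 (array([475.7, 264.2]), 98.3, 64.6, 6.6)
[293, 128, 68, 86] 5531.0 (array([484. , 264.7]), 83.1, 63.9, 7.2)
now [472.  262.8 199.2] 7.23 t 9.65 | x 0.0003 y -0.0007 z -0.0008 yaw 0.0075 rows 0.1
```

View pics/w7.png

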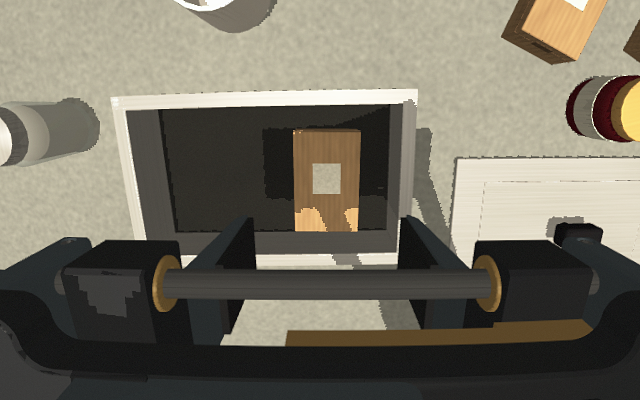

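The wrist view shows one carton at (326,180), label at (326,178), and otherwise an empty pan. I triangulate its label for height.

Run:
```python
from h import *
import pickle
im1,m1=pickle.load(open("p.pkl","rb")); im,m=snap("wrist")
P=[]
for i,mm in((im1,m1),(im,m)):
    cs=[c for c in blobs(mask(i,(0,0,110),(180,75,255),(270,135,385,212)),150) if cv2.contourArea(c)<1500]
    print([(np.round(cv2.minAreaRect(c)[0],1),cv2.contourArea(c)) for c in cs]); P.append((mm,cv2.minAreaRect(cs[0])[0]))
print(tri(*P)); k=mask(im,(8,60,50),(25,255,255),(270,100,385,240));c=blobs(k,500)[0];print(rect(onz(m,c,43)))
a=[(cv2.imread(f"pics/{n}5.png")[:,:,::-1].copy(),camera_model(n)) for n in("top","side")]
for rt,rs in(((305,140,335,180),(343,200,378,226)),((350,145,372,172),(352,232,384,258)),((388,146,414,182),(350,263,394,296))):
    Q=[]
    for (i,mm),r in zip(a,(rt,rs)):
        c=blobs(mask(i,(0,0,175),(180,75,255),r),8)[0];M=cv2.moments(c);Q.append((mm,(M["m10"]/M["m00"],M["m01"]/M["m00"])))
    print(tri(*Q))
```

```text
[(array([328.6, 178.5]), 799.0)]
[(array([326.5, 178.5]), 771.5)]
(array([477.09648258, 263.61570187,  40.09776952]), np.float64(0.10627707105746464))
(array([474.4, 263.7]), 102.3, 64.2, 7.0)
(array([682.76178101,  60.78802263,  69.23803295]), np.float64(7.693393204800722))
(array([676.91699928, -68.37485478,  43.9394854 ]), np.float64(0.4561383271272757))
(array([ 659.3004749 , -190.18006807,   68.99562376]), np.float64(3.083025702118794))
```

```bash
python3 -m crank '[{"grip":0.08,"x":0.001,"y":-0.0007,"z":0.04,"yaw":0},{"grip":0.08,"x":0.001,"y":-0.0007,"z":0.08,"yaw":0},{"grip":0.08,"x":0.001,"y":-0.0007,"z":0.115,"yaw":0},{"grip":0.08,"x":0.001,"y":-0.0007,"z":0.145,"yaw":0},{"grip":0.08,"x":0.001,"y":-0.0007,"z":0.165,"yaw":0}]' 35
python3 -m crank '[{"grip":0.08,"x":0,"y":0,"z":0.009,"yaw":0},{"grip":0.055,"x":0,"y":0,"z":0.009,"yaw":0},{"grip":0.055,"x":0,"y":0,"z":0.009,"yaw":0},{"grip":0.055,"x":0,"y":0,"z":0.009,"yaw":0},{"grip":0.055,"x":0,"y":0,"z":0.009,"yaw":0}]' 35
python3 -m crank '[{"grip":0.055,"x":0,"y":0,"z":0,"yaw":0},{"grip":0.055,"x":0,"y":0,"z":-0.015,"yaw":0},{"grip":0.055,"x":0,"y":0,"z":-0.045,"yaw":0},{"grip":0.055,"x":0,"y":0,"z":-0.08,"yaw":0},{"grip":0.055,"x":0,"y":0,"z":-0.115,"yaw":0}]' 35
python3 - <<'E'
from h import *
go(466,-331.5,140,-13)
E
```

```text
time_s: 10.12
ee_pos: [471.5, 262.8, 31.8]
ee_rot: [179.9, 0.2, 7.2]
force: [0.6, -0.3, 0.7]
gripper_width: 79.9
gripper_force: 0.0
time_s: 10.53
ee_pos: [474.1, 264.2, 27.3]
ee_rot: [-179.9, -0.2, 7.1]
force: [0.2, 0.8, -2.6]
gripper_width: 63.9
gripper_force: 35.0
time_s: 10.95
ee_pos: [472.6, 263.4, 142.4]
ee_rot: [180.0, 0.0, 7.1]
force: [-0.3, 0.7, -2.9]
gripper_width: 63.8
gripper_force: 35.0
now [472.6 263.4 142.4] 7.1 t 10.95 | x -0.0800 y 0.5896 z 0.0024 yaw 0.3508 rows 14.3
```

```bash
python3 -m crank '[{"grip":0.055,"x":-0.003,"y":0.025,"z":0,"yaw":0},{"grip":0.055,"x":-0.008,"y":0.06,"z":0,"yaw":0},{"grip":0.055,"x":-0.013,"y":0.1,"z":0,"yaw":0},{"grip":0.055,"x":-0.018,"y":0.14,"z":0,"yaw":0},{"grip":0.055,"x":-0.024,"y":0.18,"z":0,"yaw":0}]' 35
python3 -m crank '[{"grip":0.055,"x":-0.005,"y":0.04,"z":0,"yaw":0},{"grip":0.055,"x":-0.011,"y":0.08,"z":0,"yaw":0},{"grip":0.055,"x":-0.016,"y":0.12,"z":0,"yaw":0},{"grip":0.055,"x":-0.022,"y":0.16,"z":0,"yaw":0},{"grip":0.055,"x":-0.028,"y":0.2,"z":0,"yaw":0}]' 35
python3 -m crank '[{"grip":0.055,"x":-0.005,"y":0.04,"z":0,"yaw":0.05},{"grip":0.055,"x":-0.011,"y":0.08,"z":0,"yaw":0.15},{"grip":0.055,"x":-0.016,"y":0.12,"z":0,"yaw":0.25},{"grip":0.055,"x":-0.022,"y":0.16,"z":0,"yaw":0.35},{"grip":0.055,"x":-0.028,"y":0.2,"z":0,"yaw":0.35}]' 35
python3 - <<'E'
from h import *
snap("wrist");im,m=snap("wrist","w8")
go(466,-331.5,70,-13)
E
```

```text
time_s: 11.37
ee_pos: [471.3, 80.7, 141.7]
ee_rot: [180.0, -0.1, 7.2]
force: [0.4, -1.1, -2.0]
gripper_width: 63.8
gripper_force: 35.0
time_s: 11.78
ee_pos: [468.0, -121.7, 141.7]
ee_rot: [180.0, -0.1, 7.1]
force: [0.8, 0.4, -1.5]
gripper_width: 63.8
gripper_force: 35.0
time_s: 12.2
ee_pos: [464.9, -323.7, 141.7]
ee_rot: [180.0, -0.1, -13.2]
force: [1.0, -0.0, -1.3]
gripper_width: 64.1
gripper_force: 35.0
now [ 465.5 -327.6  141.6] -13.25 t 12.3 | x 0.0014 y 0.0037 z 0.0716 yaw -0.0044 rows 1.7
```

View pics/w8.png

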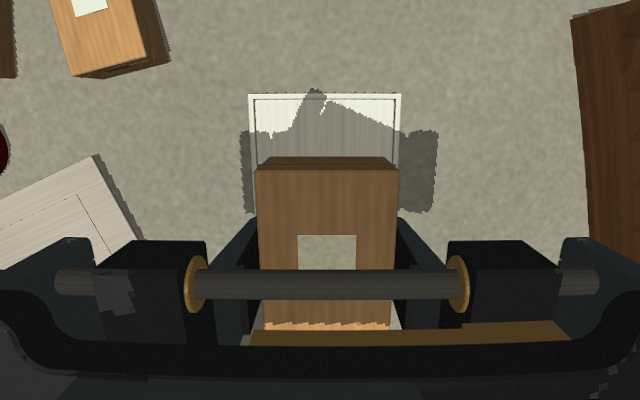

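The wrist view shows the carton held square over the tray. Its top face runs from row 170 (far) to about row 328 (near), and the tray's far corners are at (248,94) and (401,94).

Run:
```python
from h import *
m=camera_model("wrist");p=state()["ee_pos"];w=np.radians(-13.1);tx=np.array([np.cos(w),np.sin(w)]);ty=np.array([np.sin(w),-np.cos(w)])
A=onz(m,[(255,170),(399,170),(327,327)],p[2]+17);B=onz(m,[(248,94),(401,94)],10)
for P in(A,B):
    q=P[:,:2]-p[:2];print(np.round(q@tx,1),np.round(q@ty,1))
print("tray from far corners",B.mean(0)[:2]-85*tx, np.degrees(np.arctan2(*(B[1]-B[0])[:2])))
```

```text
[ 48.7  48.4 -30.4] [-31.   30.7  -0.3]
[84.5 84.1] [-65.3  62.9]
tray from far corners [ 465.14087417 -326.29036316] -166.73825234388008
```

```bash
python3 -m crank '[{"grip":0.055,"x":0.0024,"y":0.0017,"z":0.03,"yaw":0},{"grip":0.055,"x":0.0024,"y":0.0017,"z":0.06,"yaw":0},{"grip":0.055,"x":0.0024,"y":0.0017,"z":0.085,"yaw":0},{"grip":0.055,"x":0.0024,"y":0.0017,"z":0.1,"yaw":0},{"grip":0.055,"x":0.0024,"y":0.0017,"z":0.108,"yaw":0}]' 35
python3 -m crank '[{"grip":0.055,"x":0,"y":0,"z":0.002,"yaw":0},{"grip":0.055,"x":0,"y":0,"z":0.004,"yaw":0},{"grip":0.055,"x":0,"y":0,"z":0.006,"yaw":0},{"grip":0.055,"x":0,"y":0,"z":0.006,"yaw":0},{"grip":0.055,"x":0,"y":0,"z":0.006,"yaw":0}]' 35
```

```text
time_s: 12.72
ee_pos: [466.0, -322.4, 31.1]
ee_rot: [-179.9, 0.2, -12.9]
force: [0.3, -0.5, -1.8]
gripper_width: 63.8
gripper_force: 35.0
time_s: 13.13
ee_pos: [468.2, -324.4, 28.3]
ee_rot: [179.9, -0.2, -13.0]
force: [-0.2, 0.7, 1.1]
gripper_width: 63.8
gripper_force: 35.0
```

The earlier reading was mid-overshoot, so the carton sits 7 mm off the middle. Lift slightly, shift, set down, release.

```bash
python3 -m crank '[{"grip":0.055,"x":0,"y":0,"z":-0.005,"yaw":0},{"grip":0.055,"x":0.001,"y":0.0074,"z":-0.005,"yaw":0},{"grip":0.055,"x":0.001,"y":0.0074,"z":-0.005,"yaw":0},{"grip":0.055,"x":0.001,"y":0.0074,"z":-0.005,"yaw":0},{"grip":0.055,"x":0.001,"y":0.0074,"z":0,"yaw":0}]' 35
python3 -m crank '[{"grip":0.055,"x":0,"y":0,"z":0,"yaw":0},{"grip":0.055,"x":0,"y":0,"z":0,"yaw":0},{"grip":0.08,"x":0,"y":0,"z":0,"yaw":0},{"grip":0.08,"x":0,"y":0,"z":0,"yaw":0},{"grip":0.08,"x":0,"y":0,"z":0,"yaw":0}]' 35
python3 -m crank '[{"grip":0.08,"x":0,"y":0,"z":-0.04,"yaw":0},{"grip":0.08,"x":0,"y":0,"z":-0.08,"yaw":0},{"grip":0.08,"x":0,"y":0,"z":-0.12,"yaw":0},{"grip":0.08,"x":0,"y":0,"z":-0.15,"yaw":0},{"grip":0.08,"x":0,"y":0,"z":-0.15,"yaw":0}]'
python3 - <<'E'
from h import *
[snap("top") for i in range(3)]
im,m=snap("wrist","w9")
c=blobs(mask(im,(8,60,50),(25,255,255),(240,60,420,250)),500)[0];print(rect(onz(m,c,44)),cv2.boundingRect(c))
c=max(blobs(mask(im,(0,0,110),(180,60,255),(150,20,500,212)),100),key=cv2.contourArea);print(rect(onz(m,c,10)),cv2.boundingRect(c))
im,m=snap("top");c=blobs(mask(im,(8,70,90),(25,255,255),(410,180,480,265)))
print([rect(onz(m,q,44)) for q in c])
go(655,-196.5,180,-1.3)
E
```

```text
time_s: 13.55
ee_pos: [467.1, -332.0, 27.8]
ee_rot: [179.9, -0.1, -13.0]
force: [-4.9, 2.9, 45.9]
gripper_width: 63.8
gripper_force: 35.0
time_s: 13.97
ee_pos: [466.5, -331.2, 26.7]
ee_rot: [-180.0, 0.0, -13.0]
force: [0.0, -0.1, -0.3]
gripper_width: 78.8
gripper_force: 0.0
time_s: 14.38
ee_pos: [469.8, -333.5, 183.9]
ee_rot: [179.7, -0.7, -13.0]
force: [1.5, 0.5, -0.1]
gripper_width: 80.0
gripper_force: 0.0
(array([ 467.4, -331.7]), 101.1, 63.7, -13.0) (291, 132, 74, 110)
(array([ 525.4, -342.9]), 362.3, 182.9, 77.0) (150, 20, 350, 192)
[(array([ 464.3, -332. ]), 99.5, 66.5, -13.6)]
now [ 465.7 -330.6  175. ] -12.96 t 14.6333 | x 0.1544 y -0.1731 z -0.0050 yaw -0.2035 rows 5.6
```

large1 sits at (466, −332), −13°. Next is the right-hand large carton.

```bash
python3 -m crank '[{"grip":0.08,"x":0.026,"y":-0.029,"z":0,"yaw":-0.05},{"grip":0.08,"x":0.052,"y":-0.058,"z":0,"yaw":-0.1},{"grip":0.08,"x":0.078,"y":-0.087,"z":0,"yaw":-0.15},{"grip":0.08,"x":0.104,"y":-0.116,"z":0,"yaw":-0.2},{"grip":0.08,"x":0.13,"y":-0.145,"z":0,"yaw":-0.2035}]'
python3 -m crank '[{"grip":0.08,"x":0.015,"y":-0.02,"z":0,"yaw":0},{"grip":0.08,"x":0.018,"y":-0.033,"z":0,"yaw":0},{"grip":0.08,"x":0.018,"y":-0.033,"z":0,"yaw":0},{"grip":0.08,"x":0.018,"y":-0.033,"z":0,"yaw":0},{"grip":0.08,"x":0.018,"y":-0.033,"z":0,"yaw":0}]'
cat >> h.py <<'E'
def look(ztop,a=500,roi=(225,60,430,250)):   # carton under the wrist camera: fit at plane ztop, label height from top view
    snap("wrist");im,m=snap("wrist")
    c=blobs(mask(im,(8,60,50),(25,255,255),roi),a)[0];print("wrist",rect(onz(m,c,ztop)),cv2.boundingRect(c))
    it,mt=snap("top");R=rect(onz(m,c,ztop));
    for q in blobs(mask(it,(8,70,90),(25,255,255),(180,130,480,265)),100):
        r=rect(onz(mt,q,ztop))
        if np.hypot(*(r[0]-R[0]))<40: print("top",r, "tri",tri((m,cv2.minAreaRect(c)[0]),(mt,cv2.minAreaRect(q)[0])))
E
python3 - <<'E'
from h import *
look(40); go(655,-196.5,25,-1.3)
E
```

```text
time_s: 15.05
ee_pos: [626.3, -217.7, 174.7]
ee_rot: [-179.9, 0.2, -1.2]
force: [0.4, 0.2, 0.7]
gripper_width: 79.9
gripper_force: 0.0
time_s: 15.47
ee_pos: [643.2, -187.6, 176.3]
ee_rot: [180.0, 0.1, -1.3]
force: [-0.0, -0.7, 0.6]
gripper_width: 80.1
gripper_force: 0.0
wrist (array([ 657.4, -197. ]), 101.2, 64.0, -2.4) (301, 116, 74, 111)
top (array([ 626.1, -192.6]), 57.5, 34.8, 89.7) tri (array([ 640.29498858, -205.6950529 ,  -40.63577958]), np.float64(6.158859774418576))
now [ 643.6 -188.   177.1] -1.41 t 15.6167 | x 0.0116 y 0.0082 z 0.1521 yaw -0.0019 rows 3.7
```

```bash
python3 -m crank '[{"grip":0.08,"x":0.0131,"y":0.0087,"z":0.03,"yaw":0.01},{"grip":0.08,"x":0.0131,"y":0.0087,"z":0.07,"yaw":0.01},{"grip":0.08,"x":0.0131,"y":0.0087,"z":0.105,"yaw":0.01},{"grip":0.08,"x":0.0131,"y":0.0087,"z":0.13,"yaw":0.01},{"grip":0.08,"x":0.0131,"y":0.0087,"z":0.14,"yaw":0.01}]' 35
python3 -m crank '[{"grip":0.08,"x":0,"y":0,"z":0.012,"yaw":0},{"grip":0.08,"x":0,"y":0,"z":0.013,"yaw":0},{"grip":0.055,"x":0,"y":0,"z":0.013,"yaw":0},{"grip":0.055,"x":0,"y":0,"z":0.013,"yaw":0},{"grip":0.055,"x":0,"y":0,"z":0.013,"yaw":0}]' 35
python3 -m crank '[{"grip":0.055,"x":0,"y":0,"z":0,"yaw":0},{"grip":0.055,"x":0,"y":0,"z":0,"yaw":0},{"grip":0.055,"x":0,"y":0,"z":0,"yaw":0},{"grip":0.055,"x":0,"y":0,"z":-0.015,"yaw":0},{"grip":0.055,"x":0,"y":0,"z":-0.045,"yaw":0}]' 35
python3 -m crank '[{"grip":0.055,"x":0,"y":0,"z":-0.035,"yaw":0},{"grip":0.055,"x":0,"y":0,"z":-0.07,"yaw":0},{"grip":0.055,"x":0,"y":0,"z":-0.105,"yaw":0},{"grip":0.055,"x":0,"y":0,"z":-0.105,"yaw":0},{"grip":0.055,"x":0,"y":0,"z":-0.105,"yaw":0}]' 35
python3 - <<'E'
from h import *
snap("wrist");snap("wrist");go(466,-332,175,-13)
E
```

```text
time_s: 16.03
ee_pos: [654.2, -195.9, 32.7]
ee_rot: [-179.9, 0.4, -2.0]
force: [-0.4, -0.0, -0.6]
gripper_width: 80.4
gripper_force: 0.0
time_s: 16.45
ee_pos: [658.7, -196.2, 26.0]
ee_rot: [179.9, -0.2, -1.9]
force: [0.2, 0.1, 1.2]
gripper_width: 63.9
gripper_force: 35.0
time_s: 16.87
ee_pos: [654.2, -194.4, 65.1]
ee_rot: [-179.8, 0.5, -1.9]
force: [-0.5, -0.3, -3.1]
gripper_width: 63.6
gripper_force: 35.0
time_s: 17.28
ee_pos: [658.4, -195.7, 176.5]
ee_rot: [179.9, -0.3, -1.9]
force: [-1.0, -0.3, -3.1]
gripper_width: 63.9
gripper_force: 35.0
now [ 656.3 -195.1  172.4] -1.87 t 17.3833 | x -0.1858 y 0.1430 z -0.0026 yaw 0.1943 rows 5.6
```

```bash
python3 -m crank '[{"grip":0.055,"x":-0.02,"y":0.015,"z":0,"yaw":0.03},{"grip":0.055,"x":-0.05,"y":0.038,"z":0,"yaw":0.08},{"grip":0.055,"x":-0.08,"y":0.061,"z":0,"yaw":0.13},{"grip":0.055,"x":-0.11,"y":0.084,"z":0,"yaw":0.17},{"grip":0.055,"x":-0.14,"y":0.107,"z":0,"yaw":0.1943}]' 35
python3 -m crank '[{"grip":0.055,"x":-0.025,"y":0.015,"z":0.01,"yaw":0},{"grip":0.055,"x":-0.038,"y":0.0435,"z":0.03,"yaw":0},{"grip":0.055,"x":-0.038,"y":0.0435,"z":0.06,"yaw":0},{"grip":0.055,"x":-0.038,"y":0.0435,"z":0.08,"yaw":0},{"grip":0.055,"x":-0.038,"y":0.0435,"z":0.08,"yaw":0}]' 35
python3 - <<'E'
from h import *
[snap("wrist") for i in range(3)];im,m=snap("wrist","w10")
p=state()["ee_pos"];w=np.radians(-13);tx=np.array([np.cos(w),np.sin(w)]);ty=np.array([np.sin(w),-np.cos(w)])
c=blobs(mask(im,(8,60,50),(25,255,255),(225,60,430,235)),500)
for q in c[:2]:
    print(cv2.boundingRect(q)); P=onz(m,q,p[2]+16)[:,:2]-p[:2]; print("tool x max",(P@tx).max(), "y",(P@ty).min(),(P@ty).max())
go(466,-332,68,-13)
E
```

```text
time_s: 17.8
ee_pos: [511.3, -297.7, 171.2]
ee_rot: [-179.9, 0.3, -13.1]
force: [-0.2, -0.1, -2.3]
gripper_width: 63.8
gripper_force: 35.0
time_s: 18.22
ee_pos: [462.7, -329.3, 87.7]
ee_rot: [-179.7, 0.7, -13.1]
force: [-0.2, 0.6, -2.2]
gripper_width: 63.8
gripper_force: 35.0
(255, 143, 144, 92)
tool x max 59.491525704306916 y -31.611185707959752 30.34588655557239
now [ 468.  -332.    94.6] -12.97 t 18.4167 | x -0.0020 y 0.0005 z 0.0266 yaw 0.0004 rows 0.6
```

View pics/w10.png

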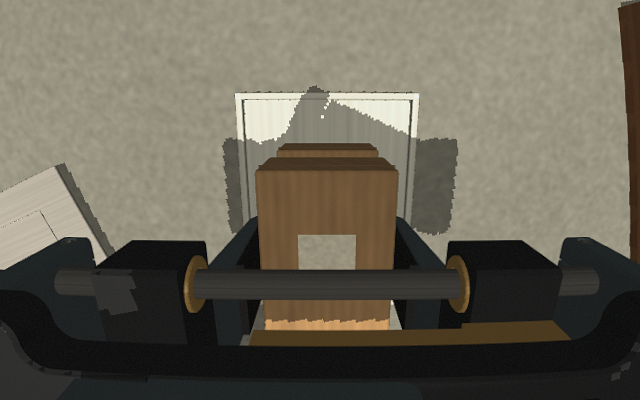

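The wrist view shows the held carton (top edge at row 171) aligned over large1. Lower 26 mm and release.

```bash
python3 -m crank '[{"grip":0.055,"x":-0.0005,"y":0,"z":0.01,"yaw":0},{"grip":0.055,"x":-0.0005,"y":0,"z":0.018,"yaw":0},{"grip":0.055,"x":-0.0005,"y":0,"z":0.023,"yaw":0},{"grip":0.055,"x":-0.0005,"y":0,"z":0.025,"yaw":0},{"grip":0.055,"x":-0.0005,"y":0,"z":0.025,"yaw":0}]' 35
python3 -m crank '[{"grip":0.055,"x":0,"y":0,"z":0.001,"yaw":0},{"grip":0.055,"x":0,"y":0,"z":0.001,"yaw":0},{"grip":0.08,"x":0,"y":0,"z":0.001,"yaw":0},{"grip":0.08,"x":0,"y":0,"z":0.001,"yaw":0},{"grip":0.08,"x":0,"y":0,"z":0.001,"yaw":0}]' 35
python3 -m crank '[{"grip":0.08,"x":0,"y":0,"z":-0.03,"yaw":0},{"grip":0.08,"x":0,"y":0,"z":-0.065,"yaw":0},{"grip":0.08,"x":0,"y":0,"z":-0.1,"yaw":0},{"grip":0.08,"x":0,"y":0,"z":-0.12,"yaw":0},{"grip":0.08,"x":0,"y":0,"z":-0.12,"yaw":0}]'
python3 - <<'E'
from h import *
[snap("top") for i in range(3)]
look(84,500,(225,60,430,240));go(674.6,62,180,-16)
E
```

```text
time_s: 18.83
ee_pos: [466.5, -331.2, 69.8]
ee_rot: [-180.0, 0.0, -13.0]
force: [-2.1, 1.8, 5.9]
gripper_width: 64.2
gripper_force: 35.0
time_s: 19.25
ee_pos: [467.0, -331.7, 67.9]
ee_rot: [180.0, -0.0, -13.0]
force: [0.3, -0.7, 0.1]
gripper_width: 79.0
gripper_force: 0.0
time_s: 19.67
ee_pos: [469.2, -333.5, 193.1]
ee_rot: [179.8, -0.6, -13.0]
force: [0.6, -0.2, -0.1]
gripper_width: 80.0
gripper_force: 0.0
wrist (array([ 476.5, -333.1]), 90.3, 63.7, -13.0) (286, 130, 82, 110)
top (array([ 462.8, -330. ]), 99.9, 64.9, -13.7) tri (array([ 467.74245237, -335.05246488,   61.21740552]), np.float64(5.8195430083934525))
now [ 466.  -331.1  186.1] -13.0 t 19.9667 | x 0.1148 y -0.4300 z 0.0061 yaw 0.0523 rows 10.7
```

```bash
python3 -m crank '[{"grip":0.08,"x":0.01,"y":-0.038,"z":0,"yaw":0},{"grip":0.08,"x":0.02,"y":-0.076,"z":0,"yaw":0},{"grip":0.08,"x":0.03,"y":-0.114,"z":0,"yaw":0},{"grip":0.08,"x":0.04,"y":-0.152,"z":0,"yaw":0},{"grip":0.08,"x":0.05,"y":-0.19,"z":0,"yaw":0}]'
python3 -m crank '[{"grip":0.08,"x":0.009,"y":-0.038,"z":0,"yaw":0},{"grip":0.08,"x":0.018,"y":-0.076,"z":0,"yaw":0},{"grip":0.08,"x":0.027,"y":-0.114,"z":0,"yaw":0},{"grip":0.08,"x":0.036,"y":-0.152,"z":0,"yaw":0},{"grip":0.08,"x":0.045,"y":-0.17,"z":0,"yaw":0}]'
python3 - <<'E'
from h import *
import pickle
snap("wrist");snap("wrist");im,m=snap("wrist","w11");pickle.dump((im,m),open("p.pkl","wb"))
for c in blobs(mask(im,(8,60,50),(25,255,255),(60,20,600,214)),500):print(cv2.boundingRect(c),rect(onz(m,c,40)))
E
python3 -m crank '[{"grip":0.08,"x":0.007,"y":-0.03,"z":0,"yaw":0.0523},{"grip":0.08,"x":0.014,"y":-0.06,"z":0,"yaw":0.0523},{"grip":0.08,"x":0.019,"y":-0.07,"z":0,"yaw":0.0523},{"grip":0.08,"x":0.019,"y":-0.07,"z":0,"yaw":0.0523},{"grip":0.08,"x":0.019,"y":-0.07,"z":0,"yaw":0.0523}]'
python3 - <<'E'
from h import *
snap("wrist");snap("wrist");im,m=snap("wrist","w12")
for c in blobs(mask(im,(8,60,50),(25,255,255),(60,20,600,245)),500):print(cv2.boundingRect(c),rect(onz(m,c,40)))
go(674.6,62,24,-16)
E
```

```text
time_s: 20.38
ee_pos: [558.3, -156.1, 186.6]
ee_rot: [-180.0, 0.1, -13.0]
force: [1.5, -0.2, 0.0]
gripper_width: 80.2
gripper_force: 0.0
time_s: 20.8
ee_pos: [640.9, 2.2, 186.3]
ee_rot: [-179.9, 0.1, -12.8]
force: [-0.1, -0.3, -0.3]
gripper_width: 79.6
gripper_force: 0.0
(219, 109, 76, 105) (array([676.8,  59.9]), 99.0, 67.5, -16.0)
(357, 88, 70, 89) (array([677.3, -65.9]), 74.3, 54.4, -18.3)
(60, 20, 79, 95) (array([800.1, 187.6]), 85.4, 64.0, -85.5)
time_s: 21.37
ee_pos: [673.9, 60.3, 187.1]
ee_rot: [179.9, 0.1, -16.0]
force: [-0.6, 0.8, -0.2]
gripper_width: 80.0
gripper_force: 0.0
(288, 128, 71, 107) (array([677.4,  62.1]), 102.7, 63.9, -16.0)
(417, 103, 72, 83) (array([679.2, -61.7]), 74.7, 60.1, -18.4)
(60, 35, 76, 79) (array([830. , 229.6]), 72.3, 68.3, 64.2)
(60, 20, 139, 149) (array([812.8, 230.1]), 155.0, 87.4, -85.4)
now [673.8  59.8 187.9] -16.1 t 21.5167 | x 0.0001 y -0.0023 z 0.1639 yaw -0.0017 rows 3.9
```

View pics/w12.png

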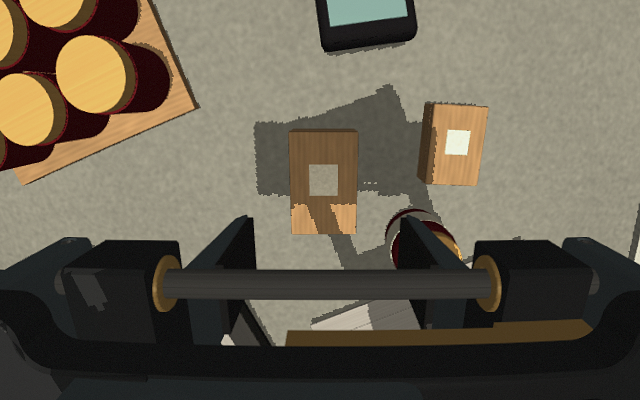

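The wrist view shows the large carton at (323,182) centred between the fingers. The small one is at (455,143), and jam1 at (425,235) is just beside the right finger. First the label heights from the two wrist places.

```bash
python3 - <<'E'
from h import *
import pickle
im1,m1=pickle.load(open("p.pkl","rb"));im2=cv2.imread("pics/w12.png")[:,:,::-1].copy();m2=camera_model("wrist")
f=lambda im,r:cv2.minAreaRect(blobs(mask(im,(0,0,120),(180,85,255),r),150)[0])[0]
print(tri((m1,f(im1,(230,125,285,200))),(m2,f(im2,(300,150,350,205)))))
print(tri((m1,f(im1,(365,100,425,165))),(m2,f(im2,(438,120,475,165)))))
E
python3 -m crank '[{"grip":0.08,"x":0.001,"y":-0.002,"z":0.035,"yaw":0},{"grip":0.08,"x":0.001,"y":-0.002,"z":0.07,"yaw":0},{"grip":0.08,"x":0.001,"y":-0.002,"z":0.09,"yaw":0},{"grip":0.08,"x":0.001,"y":-0.002,"z":0.09,"yaw":0},{"grip":0.08,"x":0.001,"y":-0.002,"z":0.09,"yaw":0}]' 35
python3 - <<'E'
from h import *
snap("wrist");snap("wrist");go(675.5,62,24,-16)
E
```

```text
(array([680.37070173,  61.54362476,  37.3689843 ]), np.float64(0.1346168992545934))
(array([679.26844378, -70.11892725,  32.74656979]), np.float64(0.014443934452519954))
time_s: 21.93
ee_pos: [675.4, 62.1, 97.4]
ee_rot: [179.9, 0.1, -16.1]
force: [0.4, 0.3, 1.0]
gripper_width: 80.1
gripper_force: 0.0
now [677.4  62.7 100.1] -16.04 t 22.0333 | x -0.0016 y 0.0012 z 0.0761 yaw -0.0008 rows 1.8
```

```bash
python3 -m crank '[{"grip":0.08,"x":0,"y":0,"z":0.035,"yaw":0},{"grip":0.08,"x":0,"y":0,"z":0.06,"yaw":0},{"grip":0.08,"x":0,"y":0,"z":0.074,"yaw":0},{"grip":0.08,"x":0,"y":0,"z":0.074,"yaw":0},{"grip":0.08,"x":0,"y":0,"z":0.074,"yaw":0}]' 35
python3 -m crank '[{"grip":0.055,"x":0,"y":0,"z":0,"yaw":0},{"grip":0.055,"x":0,"y":0,"z":0,"yaw":0},{"grip":0.055,"x":0,"y":0,"z":0,"yaw":0},{"grip":0.055,"x":0,"y":0,"z":0,"yaw":0},{"grip":0.055,"x":0,"y":0,"z":0,"yaw":0}]' 35
python3 -m crank '[{"grip":0.055,"x":0,"y":0,"z":-0.015,"yaw":0},{"grip":0.055,"x":0,"y":0,"z":-0.045,"yaw":0},{"grip":0.055,"x":0,"y":0,"z":-0.08,"yaw":0},{"grip":0.055,"x":0,"y":0,"z":-0.115,"yaw":0},{"grip":0.055,"x":0,"y":0,"z":-0.15,"yaw":0}]' 35
python3 -m crank '[{"grip":0.055,"x":0,"y":0,"z":-0.025,"yaw":0},{"grip":0.055,"x":0,"y":0,"z":-0.025,"yaw":0},{"grip":0.055,"x":0,"y":0,"z":-0.025,"yaw":0},{"grip":0.055,"x":0,"y":0,"z":-0.025,"yaw":0},{"grip":0.055,"x":0,"y":0,"z":-0.025,"yaw":0}]' 35
python3 - <<'E'
from h import *
snap("wrist");go(467,-332,190,-13)
E
```

```text
time_s: 22.45
ee_pos: [677.1, 63.2, 25.4]
ee_rot: [-180.0, -0.1, -16.0]
force: [0.1, -0.7, 0.8]
gripper_width: 79.9
gripper_force: 0.0
time_s: 22.87
ee_pos: [677.3, 63.0, 26.1]
ee_rot: [-180.0, -0.2, -16.0]
force: [-0.3, -1.0, 6.4]
gripper_width: 64.0
gripper_force: 35.0
time_s: 23.28
ee_pos: [675.5, 63.4, 175.2]
ee_rot: [180.0, 0.1, -16.0]
force: [0.3, -0.3, -2.2]
gripper_width: 64.0
gripper_force: 35.0
time_s: 23.7
ee_pos: [674.7, 63.2, 196.1]
ee_rot: [179.9, 0.3, -16.0]
force: [0.0, 0.2, -3.3]
gripper_width: 63.9
gripper_force: 35.0
now [674.9  63.2 196.2] -16.0 t 23.75 | x -0.0909 y 0.4372 z 0.0062 yaw -0.0524 rows 10.7
```

```bash
python3 -m crank '[{"grip":0.055,"x":-0.004,"y":0.02,"z":0,"yaw":0},{"grip":0.055,"x":-0.012,"y":0.058,"z":0,"yaw":0},{"grip":0.055,"x":-0.02,"y":0.096,"z":0,"yaw":0},{"grip":0.055,"x":-0.028,"y":0.134,"z":0,"yaw":0},{"grip":0.055,"x":-0.036,"y":0.172,"z":0,"yaw":0}]' 35
python3 -m crank '[{"grip":0.055,"x":-0.008,"y":0.038,"z":0,"yaw":0},{"grip":0.055,"x":-0.016,"y":0.076,"z":0,"yaw":0},{"grip":0.055,"x":-0.024,"y":0.114,"z":0,"yaw":0},{"grip":0.055,"x":-0.032,"y":0.152,"z":0,"yaw":0},{"grip":0.055,"x":-0.04,"y":0.185,"z":0,"yaw":0}]' 35
python3 -m crank '[{"grip":0.055,"x":-0.006,"y":0.03,"z":0,"yaw":-0.02},{"grip":0.055,"x":-0.012,"y":0.06,"z":0,"yaw":-0.0524},{"grip":0.055,"x":-0.0149,"y":0.0802,"z":0.02,"yaw":-0.0524},{"grip":0.055,"x":-0.0149,"y":0.0802,"z":0.045,"yaw":-0.0524},{"grip":0.055,"x":-0.0149,"y":0.0802,"z":0.06,"yaw":-0.0524}]' 35
python3 -m crank '[{"grip":0.055,"x":0,"y":0,"z":0,"yaw":0},{"grip":0.055,"x":0,"y":0,"z":0,"yaw":0},{"grip":0.055,"x":0,"y":0,"z":0,"yaw":0},{"grip":0.055,"x":0,"y":0,"z":0,"yaw":0},{"grip":0.055,"x":0,"y":0,"z":0,"yaw":0}]' 35
python3 - <<'E'
from h import *
im,m=snap("wrist","w13")
p=state()["ee_pos"];w=np.radians(-13);tx=np.array([np.cos(w),np.sin(w)]);ty=np.array([np.sin(w),-np.cos(w)])
v=cv2.cvtColor(im,cv2.COLOR_RGB2HSV)[:,:,2].astype(int)
print("col327 rows",[(r,v[r,320:334].mean().round()) for r in range(120,190,2)])
go(467.5,-332,109,-13)
E
```

```text
time_s: 24.17
ee_pos: [592.4, -93.1, 197.1]
ee_rot: [180.0, 0.2, -16.0]
force: [1.2, -1.1, -2.2]
gripper_width: 63.9
gripper_force: 35.0
time_s: 24.58
ee_pos: [502.7, -260.6, 197.5]
ee_rot: [180.0, 0.1, -16.0]
force: [0.6, -0.3, -2.9]
gripper_width: 64.1
gripper_force: 35.0
time_s: 25.0
ee_pos: [466.0, -332.3, 135.6]
ee_rot: [-179.9, 0.3, -13.2]
force: [-0.2, 0.9, -2.5]
gripper_width: 63.8
gripper_force: 35.0
time_s: 25.42
ee_pos: [469.0, -332.1, 140.1]
ee_rot: [179.9, -0.1, -13.0]
force: [-0.7, -0.7, -2.7]
gripper_width: 63.7
gripper_force: 35.0
col327 rows [(120, np.float64(135.0)), (122, np.float64(135.0)), (124, np.float64(143.0)), (126, np.float64(138.0)), (128, np.float64(136.0)), (130, np.float64(135.0)), (132, np.float64(135.0)), (134, np.float64(135.0)), (136, np.float64(135.0)), (138, np.float64(140.0)), (140, np.float64(65.0)), (142, np.float64(66.0)), (144, np.float64(91.0)), (146, np.float64(80.0)), (148, np.float64(67.0)), (150, np.float64(66.0)), (152, np.float64(67.0)), (154, np.float64(102.0)), (156, np.float64(66.0)), (158, np.float64(67.0)), (160, np.float64(66.0)), (162, np.float64(68.0)), (164, np.float64(73.0)), (166, np.float64(67.0)), (168, np.float64(72.0)), (170, np.float64(102.0)), (172, np.float64(109.0)), (174, np.float64(108.0)), (176, np.float64(109.0)), (178, np.float64(110.0)), (180, np.float64(110.0)), (182, np.float64(110.0)), (184, np.float64(110.0)), (186, np.float64(110.0)), (188, np.float64(110.0))]
now [ 468.9 -332.   140. ] -12.97 t 25.4667 | x -0.0013 y 0.0003 z 0.0310 yaw 0.0006 rows 0.7
```

```bash
python3 -m crank '[{"grip":0.055,"x":-0.001,"y":0,"z":0.012,"yaw":0},{"grip":0.055,"x":-0.001,"y":0,"z":0.02,"yaw":0},{"grip":0.055,"x":-0.001,"y":0,"z":0.025,"yaw":0},{"grip":0.055,"x":-0.001,"y":0,"z":0.028,"yaw":0},{"grip":0.055,"x":-0.001,"y":0,"z":0.028,"yaw":0}]' 35
python3 -m crank '[{"grip":0.055,"x":0,"y":0,"z":0.001,"yaw":0},{"grip":0.055,"x":0,"y":0,"z":0.001,"yaw":0},{"grip":0.055,"x":0,"y":0,"z":0.001,"yaw":0},{"grip":0.055,"x":0,"y":0,"z":0.001,"yaw":0},{"grip":0.055,"x":0,"y":0,"z":0.001,"yaw":0}]' 35
```

```text
time_s: 25.88
ee_pos: [467.2, -331.6, 110.7]
ee_rot: [-180.0, 0.0, -13.0]
force: [0.2, -0.5, -2.9]
gripper_width: 63.8
gripper_force: 35.0
time_s: 26.3
ee_pos: [467.4, -331.8, 110.2]
ee_rot: [180.0, -0.0, -13.0]
force: [-1.1, -0.8, -1.3]
gripper_width: 63.7
gripper_force: 35.0
```

Just touching: 1.3 N left of 2.9 N. Down 1 mm more, release and retreat.

```bash
python3 -m crank '[{"grip":0.055,"x":0,"y":0,"z":0.001,"yaw":0},{"grip":0.055,"x":0,"y":0,"z":0.001,"yaw":0},{"grip":0.08,"x":0,"y":0,"z":0.001,"yaw":0},{"grip":0.08,"x":0,"y":0,"z":0.001,"yaw":0},{"grip":0.08,"x":0,"y":0,"z":0.001,"yaw":0}]' 35
python3 -m crank '[{"grip":0.08,"x":0,"y":0,"z":-0.03,"yaw":0},{"grip":0.08,"x":0,"y":0,"z":-0.065,"yaw":0},{"grip":0.08,"x":0,"y":0,"z":-0.1,"yaw":0},{"grip":0.08,"x":0,"y":0,"z":-0.1,"yaw":0},{"grip":0.08,"x":0,"y":0,"z":-0.1,"yaw":0}]'
python3 - <<'E'
from h import *
[snap("wrist") for i in range(2)]; im,m=snap("top","top6")
for q in blobs(mask(im,(8,70,90),(25,255,255),(180,130,480,265)),100): print(rect(onz(m,q,124)),rect(onz(m,q,34)))
go(674.5,-68.7,175,-18.5)
E
```

```text
time_s: 26.72
ee_pos: [467.4, -331.8, 109.0]
ee_rot: [180.0, -0.0, -13.0]
force: [0.3, 0.9, 0.8]
gripper_width: 79.3
gripper_force: 0.0
time_s: 27.13
ee_pos: [468.3, -332.5, 211.2]
ee_rot: [179.9, -0.3, -13.0]
force: [-0.1, -0.0, -0.4]
gripper_width: 79.9
gripper_force: 0.0
(array([658.9, -57.3]), 70.2, 49.8, -18.9) (array([675.2, -68.6]), 75.9, 53.9, -18.9)
(array([ 653.2, -337.4]), 55.1, 53.8, -65.1) (array([ 669. , -371.7]), 59.7, 58.2, -65.1)
(array([ 429.2, -316.5]), 80.2, 33.0, 81.4) (array([ 426.5, -349.1]), 86.8, 35.7, 81.4)
now [ 466.5 -331.2  207.5] -13.0 t 27.2833 | x 0.1436 y -0.3025 z 0.0325 yaw 0.0960 rows 8.1
```

View pics/top6.png

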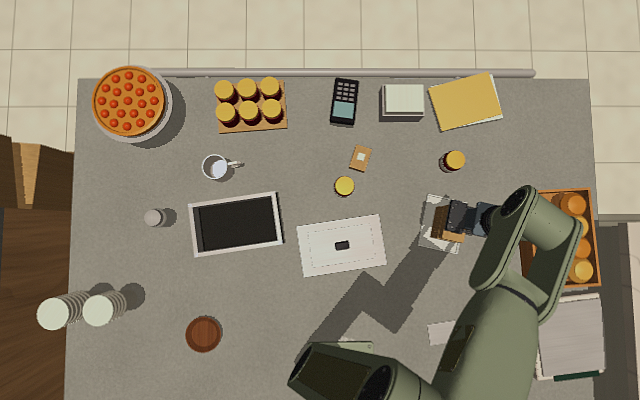

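The top view shows the pan empty at (235,224), the lid at (342,245), the small carton at (360,158), and the arm over the tray stack.

```bash
python3 -m crank '[{"grip":0.07,"x":0.016,"y":-0.034,"z":0,"yaw":0},{"grip":0.07,"x":0.032,"y":-0.068,"z":0,"yaw":0},{"grip":0.07,"x":0.049,"y":-0.104,"z":0,"yaw":0},{"grip":0.07,"x":0.066,"y":-0.138,"z":0,"yaw":0},{"grip":0.07,"x":0.082,"y":-0.172,"z":0,"yaw":0}]'
python3 -m crank '[{"grip":0.07,"x":0.016,"y":-0.034,"z":0,"yaw":0.05},{"grip":0.07,"x":0.032,"y":-0.068,"z":0,"yaw":0.1},{"grip":0.07,"x":0.049,"y":-0.104,"z":0.01,"yaw":0.1},{"grip":0.07,"x":0.0616,"y":-0.1305,"z":0.022,"yaw":0.1},{"grip":0.07,"x":0.0616,"y":-0.1305,"z":0.03,"yaw":0.1}]'
python3 -m crank '[{"grip":0.07,"x":0,"y":0,"z":0,"yaw":0},{"grip":0.07,"x":0,"y":0,"z":0,"yaw":0},{"grip":0.07,"x":0,"y":0,"z":0,"yaw":0},{"grip":0.07,"x":0,"y":0,"z":0,"yaw":0},{"grip":0.07,"x":0,"y":0,"z":0,"yaw":0}]'
python3 - <<'E'
from h import *
look(34,500,(265,60,390,250));go(674.9,-68.6,21,-18.9)
E
```

```text
time_s: 27.7
ee_pos: [586.0, -180.8, 207.0]
ee_rot: [-180.0, 0.2, -13.0]
force: [0.4, -0.3, -0.7]
gripper_width: 69.7
gripper_force: 0.0
time_s: 28.12
ee_pos: [677.2, -64.0, 175.2]
ee_rot: [-179.9, 0.2, -18.4]
force: [-0.2, -0.6, -0.3]
gripper_width: 70.2
gripper_force: 0.0
time_s: 28.53
ee_pos: [675.0, -70.4, 179.9]
ee_rot: [-180.0, -0.1, -18.8]
force: [0.0, -0.5, 0.5]
gripper_width: 69.9
gripper_force: 0.0
wrist (array([678.1, -69.1]), 79.2, 51.9, -18.3) (296, 142, 57, 83)
now [675.1 -69.9 179.6] -18.78 t 28.6833 | x -0.0006 y -0.0012 z 0.1586 yaw 0.0021 rows 3.8
```

```bash
python3 -m crank '[{"grip":0.07,"x":0.0006,"y":-0.0012,"z":0.035,"yaw":0},{"grip":0.07,"x":0.0006,"y":-0.0012,"z":0.075,"yaw":0},{"grip":0.07,"x":0.0006,"y":-0.0012,"z":0.11,"yaw":0},{"grip":0.07,"x":0.0006,"y":-0.0012,"z":0.135,"yaw":0},{"grip":0.07,"x":0.0006,"y":-0.0012,"z":0.145,"yaw":0}]' 30
python3 -m crank '[{"grip":0.07,"x":0,"y":0,"z":0.008,"yaw":0},{"grip":0.07,"x":0,"y":0,"z":0.012,"yaw":0},{"grip":0.07,"x":0,"y":0,"z":0.012,"yaw":0},{"grip":0.045,"x":0,"y":0,"z":0.012,"yaw":0},{"grip":0.045,"x":0,"y":0,"z":0.012,"yaw":0}]' 30
python3 -m crank '[{"grip":0.045,"x":0,"y":0,"z":0,"yaw":0},{"grip":0.045,"x":0,"y":0,"z":0,"yaw":0},{"grip":0.045,"x":0,"y":0,"z":0,"yaw":0},{"grip":0.045,"x":0,"y":0,"z":-0.02,"yaw":0},{"grip":0.045,"x":0,"y":0,"z":-0.05,"yaw":0}]' 30
python3 -m crank '[{"grip":0.045,"x":0,"y":0,"z":-0.04,"yaw":0},{"grip":0.045,"x":0,"y":0,"z":-0.08,"yaw":0},{"grip":0.045,"x":0,"y":0,"z":-0.12,"yaw":0},{"grip":0.045,"x":0,"y":0,"z":-0.16,"yaw":0},{"grip":0.045,"x":0,"y":0,"z":-0.18,"yaw":0}]' 30
python3 -m crank '[{"grip":0.045,"x":0,"y":0,"z":0,"yaw":0},{"grip":0.045,"x":0,"y":0,"z":0,"yaw":0},{"grip":0.045,"x":0,"y":0,"z":0,"yaw":0},{"grip":0.045,"x":0,"y":0,"z":0,"yaw":0},{"grip":0.045,"x":0,"y":0,"z":0,"yaw":0}]' 30
python3 - <<'E'
from h import *
go(467.5,-332,250,-13)
E
```

```text
time_s: 29.1
ee_pos: [673.3, -68.2, 29.7]
ee_rot: [179.9, 0.4, -18.7]
force: [-0.3, 0.7, -0.4]
gripper_width: 69.9
gripper_force: 0.0
time_s: 29.52
ee_pos: [677.4, -68.5, 23.8]
ee_rot: [-180.0, -0.2, -18.7]
force: [0.2, -0.8, -0.1]
gripper_width: 59.3
gripper_force: 0.0
time_s: 29.93
ee_pos: [673.4, -67.9, 68.8]
ee_rot: [179.9, 0.5, -18.7]
force: [0.1, 0.3, -0.6]
gripper_width: 51.8
gripper_force: 30.0
time_s: 30.35
ee_pos: [677.5, -68.4, 257.8]
ee_rot: [-179.9, -0.5, -18.7]
force: [1.5, -0.7, -1.4]
gripper_width: 51.7
gripper_force: 30.0
time_s: 30.77
ee_pos: [675.3, -68.2, 249.3]
ee_rot: [179.9, 0.3, -18.7]
force: [-0.7, -0.3, -0.5]
gripper_width: 52.2
gripper_force: 30.0
now [675.3 -68.2 249.3] -18.73 t 30.7667 | x -0.1121 y 0.3166 z -0.0007 yaw -0.1000 rows 8.1
```

```bash
python3 -m crank '[{"grip":0.045,"x":-0.007,"y":0.02,"z":0,"yaw":0},{"grip":0.045,"x":-0.019,"y":0.056,"z":0,"yaw":0},{"grip":0.045,"x":-0.032,"y":0.092,"z":0,"yaw":0},{"grip":0.045,"x":-0.045,"y":0.128,"z":0,"yaw":0},{"grip":0.045,"x":-0.058,"y":0.164,"z":0,"yaw":0}]' 30
python3 -m crank '[{"grip":0.045,"x":-0.013,"y":0.036,"z":0,"yaw":-0.03},{"grip":0.045,"x":-0.026,"y":0.072,"z":0,"yaw":-0.07},{"grip":0.045,"x":-0.039,"y":0.108,"z":0,"yaw":-0.1},{"grip":0.045,"x":-0.05,"y":0.14,"z":0,"yaw":-0.1},{"grip":0.045,"x":-0.0541,"y":0.1526,"z":0.01,"yaw":-0.1}]' 30
python3 -m crank '[{"grip":0.045,"x":0,"y":0,"z":0.03,"yaw":0},{"grip":0.045,"x":0,"y":0,"z":0.06,"yaw":0},{"grip":0.045,"x":0,"y":0,"z":0.07,"yaw":0},{"grip":0.045,"x":0,"y":0,"z":0.07,"yaw":0},{"grip":0.045,"x":0,"y":0,"z":0.07,"yaw":0}]' 30
python3 - <<'E'
from h import *
[snap("top") for i in range(2)];snap("wrist","w14");go(467.5,-332,146.5,-13)
E
```

```text
time_s: 31.18
ee_pos: [567.0, -205.8, 250.5]
ee_rot: [180.0, 0.1, -18.7]
force: [0.0, 0.1, -0.8]
gripper_width: 52.1
gripper_force: 30.0
time_s: 31.6
ee_pos: [466.1, -335.6, 242.6]
ee_rot: [179.8, -0.1, -13.2]
force: [0.5, -1.1, -1.2]
gripper_width: 51.8
gripper_force: 30.0
time_s: 32.02
ee_pos: [468.8, -331.8, 171.7]
ee_rot: [-180.0, 0.0, -13.0]
force: [0.2, -0.7, -0.5]
gripper_width: 51.8
gripper_force: 30.0
now [ 469.6 -332.5  173.7] -12.96 t 32.1667 | x -0.0022 y -0.0000 z 0.0272 yaw 0.0006 rows 0.7
```

View pics/w14.png

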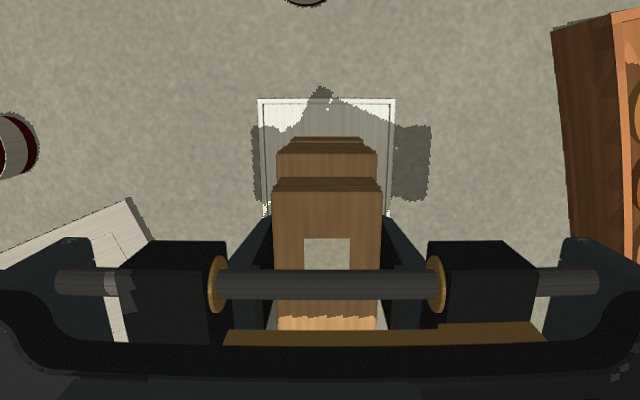

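The small carton is held square, its far top edge at row 191. The three large cartons below are aligned, edges near rows 140 and 152.

Run:
```python
from h import *
m=camera_model("wrist");p=state()["ee_pos"];w=np.radians(-13);tx=np.array([np.cos(w),np.sin(w)])
for px,z in(((327,191),p[2]+11.5),((327,152),124),((327,98),10)):
    q=onz(m,[px],z)[0,:2];print((q-p[:2])@tx)
print(np.dot(np.array([466,-331.8])-p[:2],tx))
go(467.5,-332,146.5,-13)
```

```text
37.86137856602548
46.8852644822983
81.30451792823807
-3.6585068182666785
now [ 469.6 -332.5  173.7] -12.96 t 32.1667 | x -0.0022 y -0.0000 z 0.0272 yaw 0.0006 rows 0.7
```

```bash
python3 -m crank '[{"grip":0.045,"x":-0.001,"y":0,"z":0.01,"yaw":0},{"grip":0.045,"x":-0.001,"y":0,"z":0.018,"yaw":0},{"grip":0.045,"x":-0.001,"y":0,"z":0.022,"yaw":0},{"grip":0.045,"x":-0.001,"y":0,"z":0.024,"yaw":0},{"grip":0.045,"x":-0.001,"y":0,"z":0.024,"yaw":0}]' 30
python3 -m crank '[{"grip":0.045,"x":0,"y":0,"z":0.001,"yaw":0},{"grip":0.045,"x":0,"y":0,"z":0.001,"yaw":0},{"grip":0.045,"x":0,"y":0,"z":0.001,"yaw":0},{"grip":0.045,"x":0,"y":0,"z":0.001,"yaw":0},{"grip":0.045,"x":0,"y":0,"z":0.001,"yaw":0}]' 30
```

```text
time_s: 32.58
ee_pos: [467.2, -331.8, 147.7]
ee_rot: [-180.0, 0.0, -13.0]
force: [0.3, 0.1, -1.0]
gripper_width: 52.0
gripper_force: 30.0
time_s: 33.0
ee_pos: [467.5, -332.0, 147.4]
ee_rot: [180.0, -0.0, -13.0]
force: [-0.7, 1.3, 4.7]
gripper_width: 51.7
gripper_force: 30.0
```

Contact, and aligned. Release, rise, and find the lid again from the top view.

```bash
python3 -m crank '[{"grip":0.045,"x":0,"y":0,"z":0,"yaw":0},{"grip":0.07,"x":0,"y":0,"z":0,"yaw":0},{"grip":0.07,"x":0,"y":0,"z":0,"yaw":0},{"grip":0.07,"x":0,"y":0,"z":0,"yaw":0},{"grip":0.07,"x":0,"y":0,"z":0,"yaw":0}]' 30
python3 -m crank '[{"grip":0.07,"x":0,"y":0,"z":-0.025,"yaw":0},{"grip":0.07,"x":0,"y":0,"z":-0.055,"yaw":0},{"grip":0.07,"x":0,"y":0,"z":-0.08,"yaw":0},{"grip":0.07,"x":0,"y":0,"z":-0.08,"yaw":0},{"grip":0.07,"x":0,"y":0,"z":-0.08,"yaw":0}]'
python3 - <<'E'
from h import *
[snap("wrist") for i in range(2)];im,m=snap("top","top7")
c=blobs(mask(im,(0,0,165),(180,60,255),(285,190,415,290)),500)[0];print("lid",rect(onz(m,c,10)))
r,c=dark(im,(300,210,390,280),50);print("knob",r,rect(onz(m,c,36)))
c=blobs(mask(im,(0,0,0),(180,255,75),(195,195,285,255)),500)[0];print("pan inside",rect(onz(m,c,65)))
c=blobs(mask(im,(0,0,150),(180,60,255),(180,180,290,262)),500)[0];print("pan outside",rect(onz(m,c,65)))
go(445,-15,170,98.2)
E
```

```text
time_s: 33.42
ee_pos: [467.4, -331.9, 146.5]
ee_rot: [-180.0, 0.0, -13.0]
force: [0.2, 0.1, 0.3]
gripper_width: 69.4
gripper_force: 0.0
time_s: 33.83
ee_pos: [468.0, -332.4, 228.3]
ee_rot: [179.9, -0.2, -13.0]
force: [0.2, 0.6, 0.8]
gripper_width: 70.0
gripper_force: 0.0
lid (array([400.2,  -6.5]), 267.1, 161.4, -81.8)Traceback (most recent call last):
  File "<stdin>", line 4, in <module>
  File "h.py", line 34, in dark
    c=blobs(mask(im,(0,0,0),(180,255,v),roi),60)[0]; r=cv2.minAreaRect(c); return r,c
      ~~~~~~~~~~~~~~~~~~~~~~~~~~~~~~~~~~~~~~~~~~^^^
IndexError: list index out of range
```

The lid is now at (400, −6.5), so it was knocked aside. I go above it, turning to yaw 98.2°.

```bash
python3 -m crank '[{"grip":0.06,"x":-0.015,"y":-0.034,"z":0,"yaw":0},{"grip":0.06,"x":-0.03,"y":-0.068,"z":0,"yaw":0},{"grip":0.06,"x":-0.045,"y":-0.102,"z":0,"yaw":0},{"grip":0.06,"x":-0.06,"y":-0.136,"z":0,"yaw":0},{"grip":0.06,"x":-0.075,"y":-0.17,"z":0,"yaw":0}]'
python3 -m crank '[{"grip":0.06,"x":-0.015,"y":-0.034,"z":0,"yaw":-0.12},{"grip":0.06,"x":-0.03,"y":-0.068,"z":0,"yaw":-0.24},{"grip":0.06,"x":-0.045,"y":-0.102,"z":0,"yaw":-0.36},{"grip":0.06,"x":-0.06,"y":-0.13,"z":0.01,"yaw":-0.48},{"grip":0.06,"x":-0.064,"y":-0.132,"z":0.03,"yaw":-0.6}]'
python3 -m crank '[{"grip":0.06,"x":0,"y":0,"z":0,"yaw":-0.12},{"grip":0.06,"x":0,"y":0,"z":0,"yaw":-0.24},{"grip":0.06,"x":0,"y":0,"z":0,"yaw":-0.36},{"grip":0.06,"x":0,"y":0,"z":0,"yaw":-0.48},{"grip":0.06,"x":0,"y":0,"z":0,"yaw":-0.6}]'
python3 -m crank '[{"grip":0.06,"x":0,"y":0,"z":0,"yaw":0},{"grip":0.06,"x":0,"y":0,"z":0,"yaw":0},{"grip":0.06,"x":0,"y":0,"z":0,"yaw":0},{"grip":0.06,"x":0,"y":0,"z":0,"yaw":0},{"grip":0.06,"x":0,"y":0,"z":0,"yaw":0}]'
python3 - <<'E'
from h import *
import pickle
im,m=snap("wrist","w15");r,c=dark(im,(250,100,400,214));print(r);pickle.dump((m,r,c),open("k.pkl","wb"))
E
python3 -m crank '[{"grip":0.06,"x":0,"y":0,"z":0,"yaw":-0.12},{"grip":0.06,"x":0,"y":0,"z":0,"yaw":-0.24},{"grip":0.06,"x":0,"y":0,"z":0,"yaw":-0.36},{"grip":0.06,"x":0,"y":0,"z":0,"yaw":-0.48},{"grip":0.06,"x":0,"y":0,"z":0,"yaw":-0.6}]'
python3 -m crank '[{"grip":0.06,"x":0,"y":0,"z":0,"yaw":-0.12},{"grip":0.06,"x":0,"y":0,"z":0,"yaw":-0.141},{"grip":0.06,"x":0,"y":0,"z":0,"yaw":-0.141},{"grip":0.06,"x":0,"y":0,"z":0,"yaw":-0.141},{"grip":0.06,"x":0,"y":0,"z":0,"yaw":-0.141}]'
python3 - <<'E'
from h import *
import pickle
m1,r1,c1=pickle.load(open("k.pkl","rb"))
im,m=snap("wrist","w16");r,c=dark(im,(250,100,400,214));print(r)
print(tri((m1,r1[0]),(m,r[0])))
for z in(36,):print(z,rect(onz(m1,c1,z)),rect(onz(m,c,z)))
go(400,-6.5,150,98.2)
im,m=snap("top")
c=blobs(mask(im,(0,0,0),(180,255,75),(195,195,285,255)),500)[0];print("pan inside",rect(onz(m,c,65)))
c=blobs(mask(im,(0,0,150),(180,60,255),(180,180,290,262)),500)[0];print("pan outside",rect(onz(m,c,65)))
for q in blobs(mask(im,(8,70,90),(25,255,255),(410,180,480,265)),100): print("stack",rect(onz(m,q,158)),rect(onz(m,q,124)))
E
```

```text
time_s: 34.4
ee_pos: [431.1, -147.7, 225.5]
ee_rot: [-180.0, 0.2, -13.1]
force: [1.4, -0.1, -0.2]
gripper_width: 60.2
gripper_force: 0.0
time_s: 34.82
ee_pos: [399.3, -2.6, 197.2]
ee_rot: [-179.9, -0.2, 22.0]
force: [0.9, -0.7, -0.1]
gripper_width: 60.1
gripper_force: 0.0
time_s: 35.23
ee_pos: [399.0, -6.3, 195.6]
ee_rot: [-179.9, 0.1, 56.1]
force: [0.5, 0.2, 0.3]
gripper_width: 59.9
gripper_force: 0.0
time_s: 35.65
ee_pos: [399.8, -6.4, 196.8]
ee_rot: [-180.0, 0.0, 55.7]
force: [0.0, -0.1, 0.7]
gripper_width: 59.9
gripper_force: 0.0
((327.5538635253906, 182.89881896972656), (46.00121307373047, 25.809980392456055), 46.46879959106445)
time_s: 36.12
ee_pos: [399.9, -6.4, 197.0]
ee_rot: [180.0, 0.0, 90.4]
force: [-0.5, -0.2, -0.2]
gripper_width: 59.9
gripper_force: 0.0
time_s: 36.53
ee_pos: [399.9, -6.4, 197.0]
ee_rot: [180.0, 0.0, 98.1]
force: [-0.1, 0.9, -0.3]
gripper_width: 59.9
gripper_force: 0.0
((327.0, 183.5), (45.0, 24.0), 90.0)
(array([400.67803229,  -6.82058481,  34.2643996 ]), np.float64(0.03549615536646623))
36 (array([400.8,  -6.8]), 45.8, 25.7, -81.7) (array([400.8,  -6.8]), 45.6, 23.3, -81.3)
now [399.9  -6.4 197. ] 98.13 t 36.5833 | x -0.0001 y 0.0001 z 0.0470 yaw -0.0013 rows 1.1
pan inside (array([470.4, 317.9]), 236.7, 135.9, -81.9)
pan outside (array([470.2, 317.3]), 267.6, 163.9, -81.9)
stack (array([ 464. , -315.5]), 99.8, 83.5, -13.0) (array([ 464.1, -328.2]), 103.1, 86.1, -13.0)
```

View pics/w16.png

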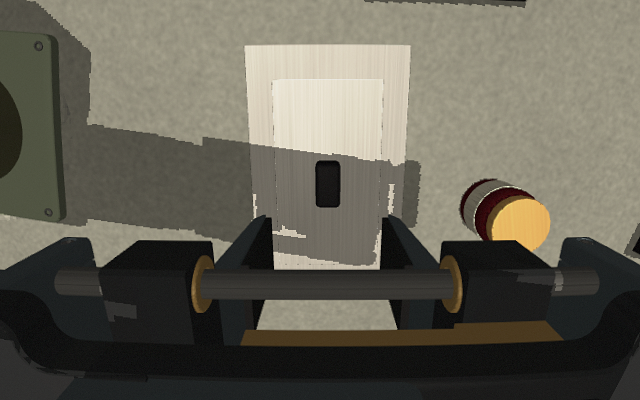

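The wrist view shows the lid with its knob at (327,183), centred under the fingers. It measures (400.8, −6.8, 34). Grip it and lift.

```bash
python3 -m crank '[{"grip":0.06,"x":-0.0005,"y":0.0009,"z":0.035,"yaw":0},{"grip":0.06,"x":-0.0005,"y":0.0009,"z":0.07,"yaw":0},{"grip":0.06,"x":-0.0005,"y":0.0009,"z":0.105,"yaw":0},{"grip":0.06,"x":-0.0005,"y":0.0009,"z":0.135,"yaw":0},{"grip":0.06,"x":-0.0005,"y":0.0009,"z":0.155,"yaw":0}]' 55
python3 -m crank '[{"grip":0.06,"x":0,"y":0,"z":0.009,"yaw":0},{"grip":0.06,"x":0,"y":0,"z":0.009,"yaw":0},{"grip":0.06,"x":0,"y":0,"z":0.009,"yaw":0},{"grip":0.015,"x":0,"y":0,"z":0.009,"yaw":0},{"grip":0.015,"x":0,"y":0,"z":0.009,"yaw":0}]' 55
python3 -m crank '[{"grip":0.015,"x":0,"y":0,"z":0,"yaw":0},{"grip":0.015,"x":0,"y":0,"z":0,"yaw":0},{"grip":0.015,"x":0,"y":0,"z":0,"yaw":0},{"grip":0.015,"x":0,"y":0,"z":0,"yaw":0},{"grip":0.015,"x":0,"y":0,"z":0,"yaw":0}]' 55
python3 -m crank '[{"grip":0.015,"x":0,"y":0,"z":-0.01,"yaw":0},{"grip":0.015,"x":0,"y":0,"z":-0.04,"yaw":0},{"grip":0.015,"x":0,"y":0,"z":-0.08,"yaw":0},{"grip":0.015,"x":0,"y":0,"z":-0.12,"yaw":0},{"grip":0.015,"x":0,"y":0,"z":-0.14,"yaw":0}]' 55
python3 -m crank '[{"grip":0.015,"x":0,"y":0,"z":0,"yaw":0},{"grip":0.015,"x":0,"y":0,"z":0,"yaw":0},{"grip":0.015,"x":0,"y":0,"z":0,"yaw":0},{"grip":0.015,"x":0,"y":0,"z":0,"yaw":0},{"grip":0.015,"x":0,"y":0,"z":0,"yaw":0}]' 55
python3 - <<'E'
from h import *
go(470.2,317.5,170,98.2)
E
```

```text
time_s: 37.05
ee_pos: [399.4, -6.7, 39.7]
ee_rot: [-179.8, -0.0, 98.2]
force: [0.4, 0.4, 0.1]
gripper_width: 60.1
gripper_force: 0.0
time_s: 37.47
ee_pos: [401.8, -6.8, 33.9]
ee_rot: [179.9, 0.0, 98.2]
force: [-0.1, 0.1, -0.4]
gripper_width: 49.7
gripper_force: 0.0
time_s: 37.88
ee_pos: [401.0, -6.8, 33.2]
ee_rot: [180.0, 0.0, 98.2]
force: [-0.2, 0.3, 3.7]
gripper_width: 24.0
gripper_force: 55.0
time_s: 38.3
ee_pos: [402.2, -6.8, 176.6]
ee_rot: [179.7, 0.1, 98.2]
force: [1.9, 0.2, -2.7]
gripper_width: 23.6
gripper_force: 55.0
time_s: 38.72
ee_pos: [399.6, -6.7, 171.2]
ee_rot: [-179.8, -0.0, 98.2]
force: [0.5, -0.9, -2.7]
gripper_width: 23.9
gripper_force: 55.0
now [399.6  -6.7 171.2] 98.21 t 38.7167 | x 0.3108 y 0.1162 z 0.0012 yaw 0.0002 rows 8.0
```

```bash
python3 -m crank '[{"grip":0.015,"x":0.015,"y":0.006,"z":0,"yaw":0},{"grip":0.015,"x":0.05,"y":0.018,"z":0,"yaw":0},{"grip":0.015,"x":0.085,"y":0.031,"z":0,"yaw":0},{"grip":0.015,"x":0.12,"y":0.044,"z":0,"yaw":0},{"grip":0.015,"x":0.155,"y":0.057,"z":0,"yaw":0}]' 55
python3 -m crank '[{"grip":0.015,"x":0.035,"y":0.013,"z":0,"yaw":0},{"grip":0.015,"x":0.07,"y":0.026,"z":0,"yaw":0},{"grip":0.015,"x":0.105,"y":0.039,"z":0,"yaw":0},{"grip":0.015,"x":0.14,"y":0.052,"z":0,"yaw":0},{"grip":0.015,"x":0.1561,"y":0.0577,"z":0,"yaw":0}]' 55
python3 -m crank '[{"grip":0.015,"x":0,"y":0,"z":0.02,"yaw":0},{"grip":0.015,"x":0,"y":0,"z":0.04,"yaw":0},{"grip":0.015,"x":0,"y":0,"z":0.05,"yaw":0},{"grip":0.015,"x":0,"y":0,"z":0.05,"yaw":0},{"grip":0.015,"x":0,"y":0,"z":0.05,"yaw":0}]' 55
python3 - <<'E'
from h import *
snap("wrist");snap("wrist");go(470.2,317.5,90,98.2);im,m=snap("top","top8")
p=state()["ee_pos"]
c=blobs(mask(im,(0,0,150),(180,60,255),(180,170,295,270)),500)[0];print("lid",rect(onz(m,c,p[2]-33+11)))
E
```

```text
time_s: 39.13
ee_pos: [434.7, 156.2, 171.7]
ee_rot: [-179.9, 0.0, 98.2]
force: [0.7, -1.2, -2.7]
gripper_width: 23.7
gripper_force: 55.0
time_s: 39.55
ee_pos: [470.4, 321.8, 171.1]
ee_rot: [-180.0, -0.1, 98.3]
force: [0.7, -0.0, -3.1]
gripper_width: 23.8
gripper_force: 55.0
time_s: 39.97
ee_pos: [469.6, 317.1, 122.0]
ee_rot: [-179.9, 0.1, 98.2]
force: [0.5, -0.8, -2.8]
gripper_width: 23.8
gripper_force: 55.0
now [470.7 317.7 123.7] 98.18 t 40.0667 | x -0.0001 y -0.0005 z 0.0337 yaw -0.0003 rows 0.8
lid (array([497.8, 231.4]), 131.9, 87.2, 8.2)
```

```bash
python3 -m crank '[{"grip":0.015,"x":0,"y":-0.0003,"z":0.01,"yaw":0},{"grip":0.015,"x":0,"y":-0.0003,"z":0.018,"yaw":0},{"grip":0.015,"x":0,"y":-0.0003,"z":0.024,"yaw":0},{"grip":0.015,"x":0,"y":-0.0003,"z":0.029,"yaw":0},{"grip":0.015,"x":0,"y":-0.0003,"z":0.029,"yaw":0}]' 55
python3 -m crank '[{"grip":0.015,"x":0,"y":0,"z":0.001,"yaw":0},{"grip":0.015,"x":0,"y":0,"z":0.002,"yaw":0},{"grip":0.015,"x":0,"y":0,"z":0.003,"yaw":0},{"grip":0.015,"x":0,"y":0,"z":0.003,"yaw":0},{"grip":0.015,"x":0,"y":0,"z":0.003,"yaw":0}]' 55
```

```text
time_s: 40.53
ee_pos: [468.8, 316.9, 92.4]
ee_rot: [-179.8, 0.1, 98.2]
force: [-0.7, -0.1, -3.3]
gripper_width: 23.9
gripper_force: 55.0
time_s: 40.95
ee_pos: [469.7, 317.5, 91.0]
ee_rot: [180.0, 0.0, 98.2]
force: [-0.4, -0.5, -2.9]
gripper_width: 23.6
gripper_force: 55.0
```

```bash
python3 -m crank '[{"grip":0.015,"x":0,"y":0,"z":0.001,"yaw":0},{"grip":0.015,"x":0,"y":0,"z":0.0015,"yaw":0},{"grip":0.015,"x":0,"y":0,"z":0.0015,"yaw":0},{"grip":0.015,"x":0,"y":0,"z":0.0015,"yaw":0},{"grip":0.015,"x":0,"y":0,"z":0.0015,"yaw":0}]' 55
```

```text
time_s: 41.37
ee_pos: [469.9, 317.6, 90.3]
ee_rot: [179.9, -0.0, 98.2]
force: [-1.4, -1.5, 5.4]
gripper_width: 23.8
gripper_force: 55.0
```

Home at 90.3, the expected height, with light contact. Release, rise, and check.

```bash
python3 -m crank '[{"grip":0.06,"x":0,"y":0,"z":0,"yaw":0},{"grip":0.06,"x":0,"y":0,"z":0,"yaw":0},{"grip":0.06,"x":0,"y":0,"z":0,"yaw":0},{"grip":0.06,"x":0,"y":0,"z":0,"yaw":0},{"grip":0.06,"x":0,"y":0,"z":0,"yaw":0}]' 55
python3 -m crank '[{"grip":0.06,"x":0,"y":0,"z":-0.03,"yaw":0},{"grip":0.06,"x":0,"y":0,"z":-0.065,"yaw":0},{"grip":0.06,"x":0,"y":0,"z":-0.1,"yaw":0},{"grip":0.06,"x":0,"y":0,"z":-0.135,"yaw":0},{"grip":0.06,"x":0,"y":0,"z":-0.16,"yaw":0}]'
python3 -m crank '[{"grip":0.06,"x":-0.04,"y":0,"z":0,"yaw":0},{"grip":0.06,"x":-0.08,"y":0,"z":0,"yaw":0},{"grip":0.06,"x":-0.12,"y":0,"z":0,"yaw":0},{"grip":0.06,"x":-0.16,"y":0,"z":0,"yaw":0},{"grip":0.06,"x":-0.2,"y":0,"z":0,"yaw":0}]'
python3 -m crank '[{"grip":0.06,"x":-0.04,"y":0,"z":0,"yaw":0},{"grip":0.06,"x":-0.06,"y":0,"z":0,"yaw":0},{"grip":0.06,"x":-0.06,"y":0,"z":0,"yaw":0},{"grip":0.06,"x":-0.06,"y":0,"z":0,"yaw":0},{"grip":0.06,"x":-0.06,"y":0,"z":0,"yaw":0}]'
python3 - <<'E'
from h import *
im,m=snap("top","top9");si,sm=snap("side","side9")
c=blobs(mask(im,(0,0,165),(180,60,255),(180,170,295,270)),500)[0];print("lid",rect(onz(m,c,68)))
r,c=dark(im,(210,200,260,245),50);print("knob",rect(onz(m,c,104)))
r2,c2=dark(si,(275,140,310,175),50);print("knob tri",tri((m,r[0]),(sm,r2[0])))
for q in blobs(mask(im,(8,70,90),(25,255,255),(410,170,490,265)),100): print("stack",cv2.boundingRect(q),rect(onz(m,q,124)))
a=cv2.resize(im[180:270,180:300],None,fx=3,fy=3);b=cv2.resize(im[180:270,400:490],None,fx=3,fy=3);s=cv2.resize(si[220:360,240:400],None,fx=2.4,fy=2.4)
o=np.zeros((270+336,640,3),np.uint8)[:600];o[:270,:360]=a;o[:270,365:635]=b;o[270:600,:384]=s[:330]
cv2.imwrite("pics/fin.png",o[:,:,::-1])
E
```

```text
time_s: 41.78
ee_pos: [469.7, 317.5, 89.2]
ee_rot: [-180.0, 0.0, 98.2]
force: [-0.1, 1.0, -0.4]
gripper_width: 54.1
gripper_force: 0.0
time_s: 42.2
ee_pos: [470.3, 317.9, 252.7]
ee_rot: [179.8, -0.1, 98.2]
force: [0.8, 0.5, 0.3]
gripper_width: 59.9
gripper_force: 0.0
time_s: 42.62
ee_pos: [498.1, 117.9, 249.5]
ee_rot: [180.0, 0.0, 98.2]
force: [0.1, -0.1, 0.3]
gripper_width: 60.0
gripper_force: 0.0
time_s: 43.03
ee_pos: [506.7, 60.9, 249.3]
ee_rot: [-180.0, -0.0, 98.2]
force: [-0.8, -0.2, -0.1]
gripper_width: 60.1
gripper_force: 0.0
lid (array([469.8, 316.8]), 264.1, 161.2, -81.8)
knob (array([470.4, 315.3]), 43.4, 22.2, -82.3)
knob tri (array([470.23596479, 313.89026778, 110.83194791]), np.float64(0.11296720309672785))
stack (437, 205, 35, 38) (array([ 464.1, -328.2]), 103.1, 86.1, -13.0)
```

View pics/fin.png

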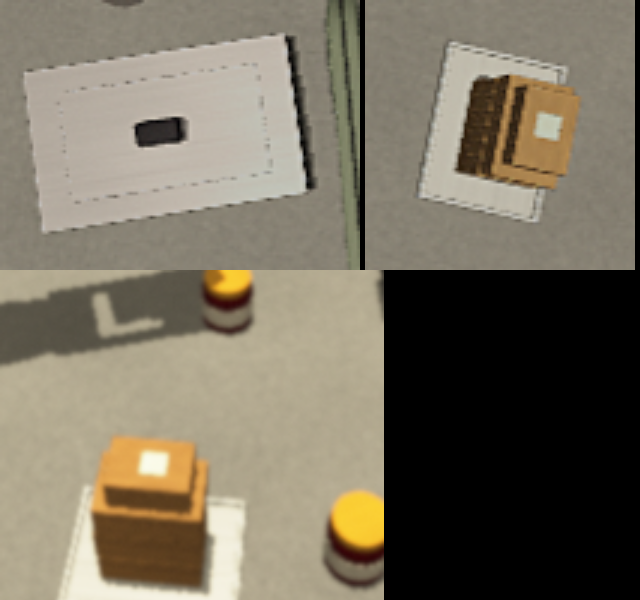

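The crops show the lid flat and centred on the pan, at (469.8, 316.8). The four-carton column is straight and square on the tray with the small carton on top, and the jars are in place. Handing in.

```bash
python3 -c "
from workcell import *
print(job_done())"
```

```text
the job is handed in; nothing more can be done
None
```

I handed the job in at about 43 s. All four cartons present (three large, one small on top) are stacked square in the middle of the tray, the lid is home on the emptied pan, and the jars, mug and shaker were not touched; no verdict was returned.

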